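Square up the packing plates and hold the tool slide back at its index

ROBOT

A 7-joint arm with a two-finger parallel gripper is mounted at the origin on the work surface. World frame = base frame: x ahead of the robot, y to its left, z up, the work surface at z = 0. Lengths are in m, angles in rad, forces in N, time in s.
With the tool pointing down it reaches from about 0.4 to 0.875 m from the base axis. Payload 19.3 kg.
Tool frame: the origin (TCP) lies between the finger pads; the fingertips stand 17 mm ahead of it and the grasp point (between the pads) lies 2 mm behind it; x points along the fingers, y is the direction in which the jaws open and shut, and the axes are right-handed (so a half turn about x gives the same grasp; the last joint's range is limited). The gripper opens to 85 mm and grips with 20 to 120 N. Pads are 22 mm wide; open, the fingers measure 114 mm over their backs; the gripper's body (76 mm by 85 mm) begins 54 mm behind the grasp point. The pads swing forward as they close: fully open they stand 13 mm farther back than shut.
Start: joints at [1.083, 0.521, -0.036, 1.599, 0.021, 1.021, -0.113], TCP at [0.254, -0.571, 0.248] pointing down, gripper open.
Joint ranges: [-2.91, 2.91], [-0.3, 2.13], [-1.5, 1.42], [0.17, 2.43], [-1.26, 4.41], [0.16, 1.93], [-2.52, 2.52]. Speed limits (rad/s): [1.89, 1.89, 2.39, 2.39, 3.01, 3.01, 3.01].

INTERFACE

Orientations are given as [roll, pitch, yaw] about the fixed x, y, z axes, in that order (R = Rz(yaw) Ry(pitch) Rx(roll)).
In Python, from workcell import bot gives the robot as it stands.
- The arm moves only by the shell command python3 -m creep 'ROWS' [FORCE]. ROWS is JSON, a list of rows, each an object of numbers: "wx", "wy", "wz": the turn, a rotation vector about the tool's x, y, z in degrees; "tx", "ty", "tz": the shift along the tool's x, y, z in m; "claw": the closure, from 0 (fully open) to 1 (shut). A call has 1 to 8 rows; each row is the pose to reach, as a shift and turn from the pose measured when the call began, along the tool's axes at that moment; what a row does not reach only later rows make up. A row lasts 1/10 s, in which the tool goes at most 50 mm and 8.59 degrees, less where a joint would pass 70% of its speed; a pose out of reach is approached as far as the arm can. A call with a gripper value outside its range is refused whole. The fingers move at their own pace and stop on an object; FORCE is the grip in N (left out, the last holds). Time passes only in rows, so rows that repeat a pose let the fingers close. It gives the time, the measured TCP pose, the force and the opening at its end, in the units of the state.
- bot.observe(): the state, without advancing time (a new reading comes with each control period).
- bot.grab_frame(name): name is "scene" or "top" or "wrist"; returns the picture (420x560x3 uint8, blue, green, red); there is no depth.
- bot.get_calibration(name): a dict with "fx", "fy", "cx", "cy" (pixels), "R" (3x3) and "t" (3): a world point X has camera coordinates R X + t. Camera axes: x right, y down, z forward; pixel columns grow to the right and rows downward; lengths in m; the calibration is good to about 2 mm. A picture is of the moment at which its call begins: read the wrist's pose just before it. get_calibration takes no time and is no camera call; for the wrist camera it gives the pose at the moment of the call.
- bot.job_done(): hands the job in, once; it reports no verdict.
The state is a dict: "clock": time; "qpos": joint angles; "qd": joint speeds; "joint_efforts": joint torques, N m; "position": TCP position; "tool_rot": TCP orientation; "force": force on the tool from outside, world axes, zero at the start; "moment": the same for the moment, N m; "grip_width": finger opening in m.
Only numpy, scipy, OpenCV 4.12 (cv2) and the standard library are available. Lean on these libraries where they do the work, as an engineer would, in place of code of your own. Each camera call takes 0.05 s, during which the arm holds its last target.

TASK

I want to fit the pack of five packing plates in front of the slide's nose: first knock the ragged stack square in the squaring corner, every plate's edges flush against both fences. Then take the spring-return tool slide by its bow handle, pull it out until its pointer is in line with the finger of the index clip, and keep it held there: finish while still holding the handle against the spring, leaving the pack square and everything else on the bench where it is.

Things in the scene. Friction and masses are not known exactly. Their poses are not given: they have to be found in the camera images.
- squaring_corner: Squaring corner, fixed to the bench: dark base plate 150 (x) x 190 (y) x 10 mm with two steel fences 14 mm thick whose tops are 40 mm above the bench. The far fence runs along the whole +x edge (its inner face at x = +61 mm), the side fence along the +y edge (inner face at y = +81 mm); the other two sides are open. Origin: centre of the underside, on the bench. Its +z is up; it stands on the bench at any small yaw.
- pack_home (a point): Point on the squaring corner's base plate (10 mm above the bench) below the centre of a plate that lies home in the corner: x = +41, y = +41 mm in the corner's frame, same axes. Home means a 40 x 80 mm plate with its long edge flat on the far fence and its short edge on the side fence.
- plate0: Packing plate, the bottom one of a ragged stack of five alike: bare steel, 40 (x) x 80 (y) x 5 mm, with two small dark holes, about 0.125 kg. Origin: centre of its underside. The stack starts in the squaring corner, every plate 7 to 18 mm short of home both ways and turned up to 0.1 rad; it is 25 mm high and its top is 35 mm above the bench. Friction about 0.5 to 0.7: a push on the whole stack takes some 3 to 8 N, more once it meets a fence.
- plate1: Packing plate, the second one of a ragged stack of five alike: bare steel, 40 (x) x 80 (y) x 5 mm, with two small dark holes, about 0.125 kg. Origin: centre of its underside. The stack starts in the squaring corner, every plate 7 to 18 mm short of home both ways and turned up to 0.1 rad; it is 25 mm high and its top is 35 mm above the bench. Friction about 0.5 to 0.7: a push on the whole stack takes some 3 to 8 N, more once it meets a fence.
- plate2: Packing plate, the third one of a ragged stack of five alike: bare steel, 40 (x) x 80 (y) x 5 mm, with two small dark holes, about 0.125 kg. Origin: centre of its underside. The stack starts in the squaring corner, every plate 7 to 18 mm short of home both ways and turned up to 0.1 rad; it is 25 mm high and its top is 35 mm above the bench. Friction about 0.5 to 0.7: a push on the whole stack takes some 3 to 8 N, more once it meets a fence.
- plate3: Packing plate, the fourth one of a ragged stack of five alike: bare steel, 40 (x) x 80 (y) x 5 mm, with two small dark holes, about 0.125 kg. Origin: centre of its underside. The stack starts in the squaring corner, every plate 7 to 18 mm short of home both ways and turned up to 0.1 rad; it is 25 mm high and its top is 35 mm above the bench. Friction about 0.5 to 0.7: a push on the whole stack takes some 3 to 8 N, more once it meets a fence.
- plate4: Packing plate, the top one of a ragged stack of five alike: bare steel, 40 (x) x 80 (y) x 5 mm, with two small dark holes, about 0.125 kg. Origin: centre of its underside. The stack starts in the squaring corner, every plate 7 to 18 mm short of home both ways and turned up to 0.1 rad; it is 25 mm high and its top is 35 mm above the bench. Friction about 0.5 to 0.7: a push on the whole stack takes some 3 to 8 N, more once it meets a fence.
- slide_unit: Spring-return tool slide unit of a chain machine, fixed to the bench: grey cast bed 315 (x) x 140 (y) mm on four feet, bed top 60 mm above the bench. The pull handle's end is its -x end, the anvil block (110 mm high) its +x end, and the index rail runs along its +y edge. Highest fixed or sliding part apart from the handle: 121 mm (screw heads on the tool holder). Origin: on the bench under the bed, 165 mm from the handle's end and 150 mm from the anvil's.
- tool_slide (a joint): Travel of the slide in m: 0 at rest with its nose 16 mm from the anvil, growing as it is pulled out along the slide unit's -x, to 0.060 at the end stop. The return spring pulls back with about 6.4 N at 0 and 160 N/m more, so 11 to 14 N at the index clip; nothing latches it.
- pull_handle: Bow handle across the slide: dark round bar, 12 mm in diameter, along y, 76 mm free between two posts 10 mm thick. Origin: middle of the bar, 126 mm above the bench; the slide's top is 36 mm below it, free for 75 mm towards the tool holder (+x) and 20 mm towards -x, where the slide ends. Same axes as the slide unit; it moves with the slide.
- slide_pointer (a point): Tip of the flat dark pointer that sticks out of the slide's +y side, 92 mm above the bench; it moves with the slide. 40 mm nearer to the anvil (+x) than the handle bar.
- index_clip: Steel index clip clamped on the index rail beside the slide, fixed, with a narrow finger that points to the slide (its -y); set anew each time, 28 to 46 mm from the pointer's rest. Origin: tip of that finger, 92 mm above the bench, 2 mm beside the pointer's path. Same axes as the slide unit; pointer and finger are in line when they have the same x in its frame.
- wrench: Bystander: open spanner 170 mm long, lying on the bench.
- screwdriver: Bystander: screwdriver 160 mm long, lying on the bench.
- bearing: Bystander: steel bearing ring 46 mm across, 14 mm high, in front of the squaring corner (about 20 mm off its -x edge).
- oil_bottle: Bystander: white oil bottle, 48 mm across, 115 mm high, between the anvil end of the slide unit and the squaring corner.
- cam_blank: Bystander: stepped steel disc 64 mm across, 26 mm high, behind the far fence of the squaring corner.
- oil_brush: Bystander: brush 160 mm long, lying at the left edge.
- screw_tray: Bystander: sheet-steel tray of screws 90 x 130 x 30 mm, at the right edge.
There are look-alikes about, which are no part of the job. Leave any brown or turquoise look-alike of the plate4 alone. Leave any red look-alike of the squaring_corner alone.

How it is judged:
On the way, in this order (a step that is already met when the one before it is completed fails the run):
1. All five plates lie square in the corner, edges against both fences, with the tool slide still at rest (x of plate0 in the frame of pack_home between -0.0025 and 0.0025 m and y of plate0 in the frame of pack_home between -0.0025 and 0.0025 m and angle between the x axis of each of plate0, plate1, plate2, plate3, plate4 and the x axis of squaring_corner, either way round below 0.045 rad and angle between each of plate0, plate1, plate2, plate3, plate4's own z axis and vertical below 0.06 rad and x of plate1 in the frame of pack_home between -0.0025 and 0.0025 m and y of plate1 in the frame of pack_home between -0.0025 and 0.0025 m and x of plate2 in the frame of pack_home between -0.0025 and 0.0025 m and y of plate2 in the frame of pack_home between -0.0025 and 0.0025 m and x of plate3 in the frame of pack_home between -0.0025 and 0.0025 m and y of plate3 in the frame of pack_home between -0.0025 and 0.0025 m and x of plate4 in the frame of pack_home between -0.0025 and 0.0025 m and y of plate4 in the frame of pack_home between -0.0025 and 0.0025 m and value of joint tool_slide below 0.006 m), for 0.2 s.
2. The slide is pulled by its handle until the pointer is in line with the index finger (x of slide_pointer in the frame of index_clip between -0.003 and 0.003 m and contact force between the fingers and pull_handle above 4 N), for 0.3 s.
At the end, for the whole second after the job is handed in: Every plate within 2.5 mm of home along both fences and 0.045 rad of square, lying flat; the pointer within 3 mm of the index finger along the slide; the fingers bear on the bow handle with over 4 N and the slide stands still (all of step 2 and x of plate0 in the frame of pack_home between -0.0025 and 0.0025 m and y of plate0 in the frame of pack_home between -0.0025 and 0.0025 m and angle between the x axis of each of plate0, plate1, plate2, plate3, plate4 and the x axis of squaring_corner, either way round below 0.045 rad and angle between each of plate0, plate1, plate2, plate3, plate4's own z axis and vertical below 0.06 rad and x of plate1 in the frame of pack_home between -0.0025 and 0.0025 m and y of plate1 in the frame of pack_home between -0.0025 and 0.0025 m and x of plate2 in the frame of pack_home between -0.0025 and 0.0025 m and y of plate2 in the frame of pack_home between -0.0025 and 0.0025 m and x of plate3 in the frame of pack_home between -0.0025 and 0.0025 m and y of plate3 in the frame of pack_home between -0.0025 and 0.0025 m and x of plate4 in the frame of pack_home between -0.0025 and 0.0025 m and y of plate4 in the frame of pack_home between -0.0025 and 0.0025 m and velocity of joint tool_slide between -0.01 and 0.01 m/s); the arm keeps its last pose, push and grip.
It fails at once if a bystander (wrench, screwdriver, bearing, bottle, disc, brush or tray) is moved by more than 20 mm (distance of any of wrench, screwdriver, bearing, oil_bottle, cam_blank, oil_brush, screw_tray from where it was at the start of the episode above 0.02 m).
It also fails if it takes over 72 s, if anything falls off the work surface, if the arm or the gripper's body presses on something with over 40 N, if the wrist force passes 120 N, or if a joint passes its speed limit or range.

## Working session

There is one attempt and no reset: what is moved stays moved. The work goes in short steps, Python scripts to look and compute and a shell command to move; the robot and the scene stay as the last step left them, time stands still between calls to the robot, and variables do not carry over. Pictures are saved under pics/ and viewed, and the job is handed in when it is done.

```bash
ls; mkdir -p pics
python3 - <<'E'
from workcell import bot
import cv2,json
print(bot.observe())
for n in ["scene","top","wrist"]:
    f=bot.grab_frame(n); cv2.imwrite(f"pics/{n}0.png",f)
    c=bot.get_calibration(n); print(n,c)
E
```

```text
pics
{'clock': 0.0, 'qpos': array([ 1.08277954,  0.52197762, -0.03633165,  1.60001711,  0.02121228,
        1.02109561, -0.11279714]), 'qd': array([ 0.00010067,  0.00027933,  0.00160115,  0.00043223, -0.00077931,
        0.00010889,  0.00178765]), 'joint_efforts': array([-1.40222484e-03, -9.27095175e+01,  1.97876640e+00, -3.69928193e+01,
        1.76951877e-02,  8.27976532e-03,  1.18085586e-05]), 'position': array([ 0.25343945, -0.57095635,  0.2477451 ]), 'tool_rot': array([-1.49144332,  1.56968405,  2.06796928]), 'force': array([-0.26314956,  0.06338563,  0.3858858 ]), 'moment': array([ 0.03472057, -0.03099805, -0.04978605]), 'grip_width': 0.085647451547891}
scene {'fx': 463.76801544704915, 'fy': 463.76801544704915, 'cx': 274.12945271203637, 'cy': 212.52675232644629, 'R': array([[ 0.660811  ,  0.75051568,  0.00741877],
       [ 0.52240548, -0.45282337, -0.72252579],
       [-0.53890754,  0.4813286 , -0.69130416]]), 't': array([-0.31251098, -0.19250994,  1.60798076])}
top {'fx': 479.9828309185373, 'fy': 479.9828309185373, 'cx': 281.2511396870374, 'cy': 211.29449905653382, 'R': array([[ 0.00340526, -0.999971  , -0.00681146],
       [-0.99508192, -0.00271414, -0.09901824],
       [ 0.09899689,  0.00711515, -0.99506231]]), 't': array([-0.01833542,  0.50689089,  1.57126251])}
wrist {'fx': 296.34561912635536, 'fy': 296.34561912635536, 'cx': 279.25730047293905, 'cy': 204.31367193598751, 'R': array([[ 4.06202391e-01, -9.13783095e-01, -2.68226874e-04],
       [-8.70695743e-01, -3.87137886e-01,  3.03336745e-01],
       [-2.77287831e-01, -1.22982567e-01, -9.52883386e-01]]), 't': array([-0.62540686, -0.04092896,  0.37877035])}
```

View pics/scene0.png

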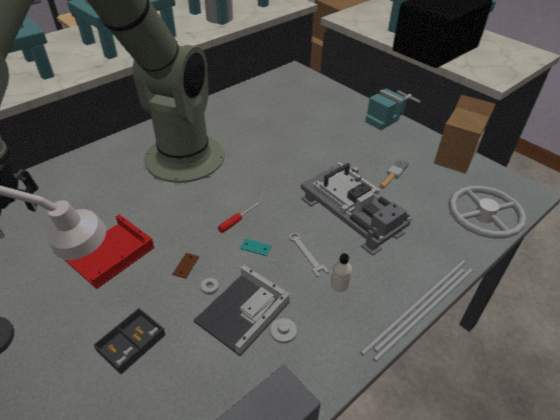

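View pics/top0.png

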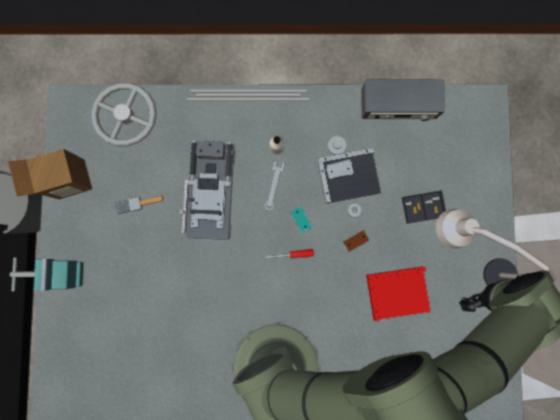

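View pics/wrist0.png

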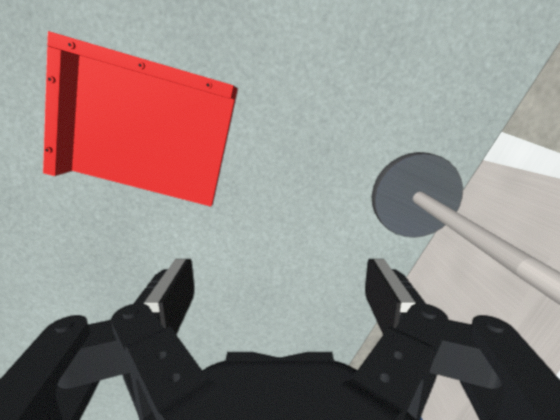

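```bash
cat > h.py <<'E'
import numpy as np,cv2
from workcell import bot
def ray(c,u,v):
    d=c["R"].T@np.array([(u-c["cx"])/c["fx"],(v-c["cy"])/c["fy"],1.]); o=-c["R"].T@c["t"]
    return o,d
def onz(c,u,v,z):
    o,d=ray(c,u,v); return o+d*(z-o[2])/d[2]
def proj(c,X):
    p=c["R"]@np.asarray(X,float)+c["t"]; return np.array([c["fx"]*p[0]/p[2]+c["cx"],c["fy"]*p[1]/p[2]+c["cy"]])
def tri(c1,p1,c2,p2):
    o1,d1=ray(c1,*p1);o2,d2=ray(c2,*p2)
    A=np.stack([d1,-d2],1); s=np.linalg.lstsq(A,o2-o1,rcond=None)[0]
    a=o1+s[0]*d1;b=o2+s[1]*d2; return (a+b)/2,np.linalg.norm(a-b)
E
python3 - <<'E'
from h import *
t=cv2.imread("pics/top0.png"); s=cv2.imread("pics/scene0.png")
a=cv2.resize(t[135:235,300:420],None,fx=5,fy=5,interpolation=cv2.INTER_CUBIC)
cv2.imwrite("pics/t_corner.png",a)
a=cv2.resize(t[130:250,170:300],None,fx=5,fy=5,interpolation=cv2.INTER_CUBIC)
cv2.imwrite("pics/t_slide.png",a)
c=bot.get_calibration("top");cs=bot.get_calibration("scene")
print("lamp",tri(c,(458,229),cs,(77,235)))
print("corner approx",onz(c,350,175,.01),"slide",onz(c,209,190,.09))
for n,p in dict(bottle=(276,145),bearing=(354,211),disc=(337,145),tray=(424,207)).items(): print(n,onz(c,*p,0.02))
E
```

```text
lamp (array([ 0.4338402 , -0.49927426,  0.29797796]), np.float64(0.007228359148467741))
corner approx [ 0.63234576 -0.24860013  0.01      ] slide [0.56849305 0.21473449 0.09      ]
bottle [0.73280291 0.0017899  0.02      ]
bearing [ 0.50909958 -0.25923769  0.02      ]
disc [ 0.73316672 -0.20442905  0.02      ]
tray [ 0.52313224 -0.49244577  0.02      ]
```

View pics/t_corner.png

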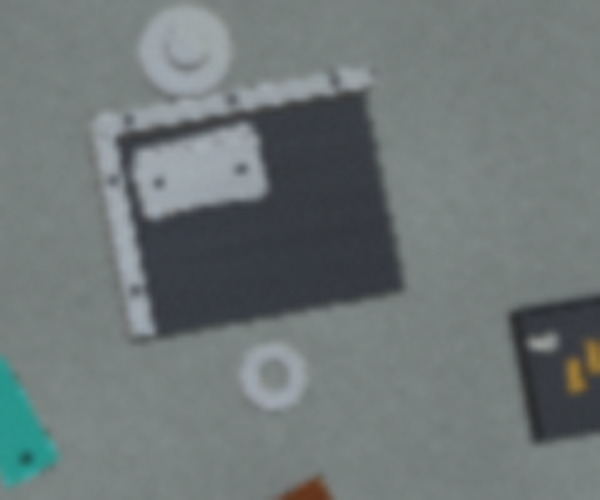

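View pics/t_slide.png

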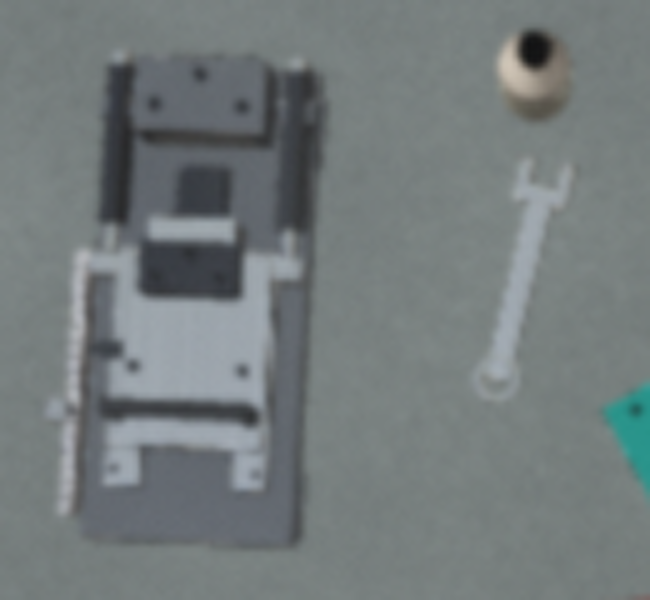

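```bash
cat >> h.py <<'E'
from scipy.spatial.transform import Rotation as Ro
def cur():
    s=bot.observe(); return s, np.array(s["position"]), Ro.from_euler("xyz",s["tool_rot"])
def plan(pos=None,ydir=None):
    """shift/turn in tool axes to reach world pos with tool down and tool y along angle ydir (rad)"""
    s,p,R=cur(); M=R.as_matrix()
    if pos is not None: print("shift",np.round(M.T@(np.array(pos)-p),4), "dist",round(float(np.linalg.norm(np.array(pos)-p)),3))
    if ydir is not None:
        y=np.array([np.cos(ydir),np.sin(ydir),0]);x=np.array([0,0,-1.]);T=np.stack([x,y,np.cross(x,y)],1)
        print("turn deg",np.round(np.degrees(Ro.from_matrix(M.T@T).as_rotvec()),2))
def st():
    s,p,R=cur();M=R.as_matrix()
    print("t",round(float(s["clock"]),2),"p",np.round(p,4),"x",np.round(M[:,0],3),"yang",round(float(np.arctan2(M[1,1],M[0,1])),4),"F",np.round(s["force"],2),"w",round(float(s["grip_width"]),4))
E
python3 - <<'E'
from h import *
st()
c=bot.get_calibration("wrist"); _,p,R=cur()
print("cam in tool",R.as_matrix().T@(-c["R"].T@c["t"]-p), "cam axes in tool\n",R.as_matrix().T@c["R"].T)
ct=bot.get_calibration("top")
f=lambda u,v,z,o,k=5: onz(ct,o[0]+(u+.5)/k-.5,o[1]+(v+.5)/k-.5,z)
o=(300,135)
pts=dict(A=(95,115),B=(370,70),C=(132,340)); P={k:f(*v,.04,o) for k,v in pts.items()}; print(P)
o=(170,130)
print("bar",f(104,410,.126,o),f(252,415,.126,o),"ptr",f(88,348,.092,o),"clip",f(60,408,.092,o))
print("retract"); plan([0.19,-0.37,0.30])
plan([0.36,-0.22,0.30]); plan([0.60,-0.24,0.26],0.16+np.pi/2); plan(None,0.16-np.pi/2)
E
```

```text
t 0.15 p [ 0.2535 -0.5711  0.2479] x [-0.     0.001 -1.   ] yang -1.1531 F [ 0.63  0.22 -0.59] w 0.0856
cam in tool [-0.12529731  0.00056914 -0.0762453 ] cam axes in tool
 [[-5.35823619e-04 -3.03318079e-01  9.52889215e-01]
 [ 9.99999685e-01  3.96269378e-04  6.88452662e-04]
 [-5.86420955e-04  9.52889283e-01  3.03317771e-01]]
{'A': array([ 0.68548329, -0.14064763,  0.04      ]), 'B': array([ 0.71633076, -0.3240318 ,  0.04      ]), 'C': array([ 0.53468477, -0.16439593,  0.04      ])}
bar [0.49517577 0.26581392 0.126     ] [0.49229663 0.17337536 0.126     ] ptr [0.53833822 0.28366346 0.092     ] clip [0.49972432 0.30067326 0.092     ]
retract
shift [-0.052  -0.2096 -0.0236] dist 0.217
shift [-0.0519 -0.2777 -0.2398] dist 0.371
shift [-0.012 -0.162 -0.451] dist 0.479
turn deg [-1.6523e+02 -7.0000e-02  1.0000e-02]
turn deg [1.477e+01 1.000e-02 5.000e-02]
```

```bash
python3 -m creep '[{"tx":-0.05,"ty":-0.21,"tz":-0.024},{"tx":-0.05,"ty":-0.21,"tz":-0.024},{"tx":-0.05,"ty":-0.21,"tz":-0.024},{"tx":-0.05,"ty":-0.21,"tz":-0.024},{"tx":-0.05,"ty":-0.21,"tz":-0.024},{"tx":-0.05,"ty":-0.21,"tz":-0.024},{"tx":-0.05,"ty":-0.21,"tz":-0.024}]'
python3 - <<'E'
from h import *
st();plan([0.36,-0.22,0.30],0.167-np.pi/2)
E
```

```text
t 0.15 p [ 0.2535 -0.5711  0.2479] x [-0.     0.001 -1.   ] yang -1.1531 F [ 0.63  0.22 -0.59] w 0.0856
shift [-0.0519 -0.2777 -0.2398] dist 0.371
turn deg [1.436e+01 1.000e-02 5.000e-02]$[0]: bad value
```

```bash
python3 -m creep '[{"wx":0,"wy":0,"wz":0,"tx":-0.05,"ty":-0.21,"tz":-0.024,"claw":0},{"wx":0,"wy":0,"wz":0,"tx":-0.05,"ty":-0.21,"tz":-0.024,"claw":0},{"wx":0,"wy":0,"wz":0,"tx":-0.05,"ty":-0.21,"tz":-0.024,"claw":0},{"wx":0,"wy":0,"wz":0,"tx":-0.05,"ty":-0.21,"tz":-0.024,"claw":0},{"wx":0,"wy":0,"wz":0,"tx":-0.05,"ty":-0.21,"tz":-0.024,"claw":0},{"wx":0,"wy":0,"wz":0,"tx":-0.05,"ty":-0.21,"tz":-0.024,"claw":0}]'
python3 - <<'E'
from h import *
st();plan([0.36,-0.22,0.30],0.167-np.pi/2)
E
```

```text
clock: 0.75
position: [0.1897, -0.3679, 0.299]
tool_rot: [1.628, 1.57, -1.095]
force: [-0.1, -0.8, -0.4]
grip_width: 0.085
t 0.75 p [ 0.1897 -0.3679  0.299 ] x [ 0.    -0.001 -1.   ] yang -1.1523 F [-0.09 -0.79 -0.37] w 0.085
shift [-0.001  -0.0659 -0.2157] dist 0.226
turn deg [ 1.441e+01 -1.000e-02 -4.000e-02]
```

```bash
python3 -m creep '[{"wx":8,"wy":0,"wz":0,"tx":0,"ty":-0.066,"tz":-0.216,"claw":0},{"wx":14.4,"wy":0,"wz":0,"tx":0,"ty":-0.066,"tz":-0.216,"claw":0},{"wx":14.4,"wy":0,"wz":0,"tx":0,"ty":-0.066,"tz":-0.216,"claw":0},{"wx":14.4,"wy":0,"wz":0,"tx":0,"ty":-0.066,"tz":-0.216,"claw":0},{"wx":14.4,"wy":0,"wz":0,"tx":0,"ty":-0.066,"tz":-0.216,"claw":0},{"wx":14.4,"wy":0,"wz":0,"tx":0,"ty":-0.066,"tz":-0.216,"claw":0}]'
python3 - <<'E'
from h import *
st();plan([0.56,-0.23,0.22],0.167-np.pi/2)
E
```

```text
clock: 1.35
position: [0.3644, -0.2161, 0.2988]
tool_rot: [-2.829, 1.569, 0.487]
force: [-0.5, -1.1, -0.2]
grip_width: 0.0853
t 1.35 p [ 0.3644 -0.2161  0.2988] x [ 0.002  0.001 -1.   ] yang -1.3968 F [-0.5  -1.15 -0.18] w 0.0853
shift [ 0.0792  0.0476 -0.1901] dist 0.211
turn deg [ 0.4  -0.11  0.04]
```

```bash
python3 - <<'E'
from h import *
plan([0.67,-0.22,0.22])
E
python3 -m creep '[{"wx":0,"wy":0,"wz":0,"tx":0.02,"ty":0.0,"tz":-0.05,"claw":0},{"wx":0,"wy":0,"wz":0,"tx":0.04,"ty":0.03,"tz":-0.10,"claw":0},{"wx":0,"wy":0,"wz":0,"tx":0.06,"ty":0.04,"tz":-0.15,"claw":0},{"wx":0,"wy":0,"wz":0,"tx":0.08,"ty":0.055,"tz":-0.2,"claw":0},{"wx":0,"wy":0,"wz":0,"tx":0.08,"ty":0.055,"tz":-0.25,"claw":0},{"wx":0,"wy":0,"wz":0,"tx":0.08,"ty":0.055,"tz":-0.30,"claw":0},{"wx":0,"wy":0,"wz":0,"tx":0.08,"ty":0.055,"tz":-0.30,"claw":0},{"wx":0,"wy":0,"wz":0,"tx":0.08,"ty":0.055,"tz":-0.30,"claw":0}]'
python3 - <<'E'
from h import *
st()
import pickle
c=bot.get_calibration("wrist"); f=bot.grab_frame("wrist"); cv2.imwrite("pics/w1.png",f); pickle.dump(c,open("w1.pkl","wb"))
E
```

```text
shift [ 0.0794  0.0568 -0.3001] dist 0.316
clock: 2.15
position: [0.6723, -0.2168, 0.2169]
tool_rot: [-2.085, 1.568, 1.233]
force: [-0.1, 0.5, -0.3]
grip_width: 0.0855
t 2.15 p [ 0.6723 -0.2168  0.2169] x [ 0.001  0.003 -1.   ] yang -1.3945 F [-0.07  0.49 -0.32] w 0.0855
```

View pics/w1.png

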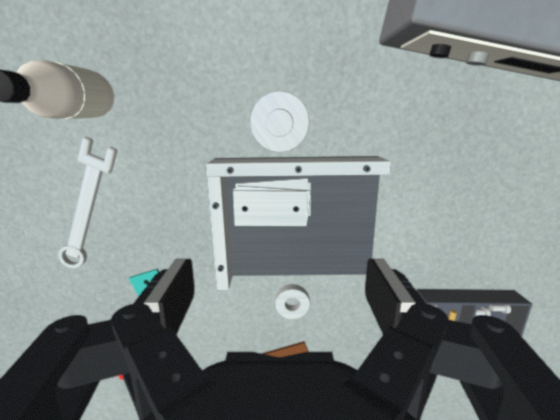

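Run:
```python
from h import *
f=cv2.imread("pics/w1.png"); cv2.imwrite("pics/w1c.png",cv2.resize(f[145:300,195:400],None,fx=3.8,fy=3.8,interpolation=cv2.INTER_CUBIC))
```

```text
(no output)
```

View pics/w1c.png

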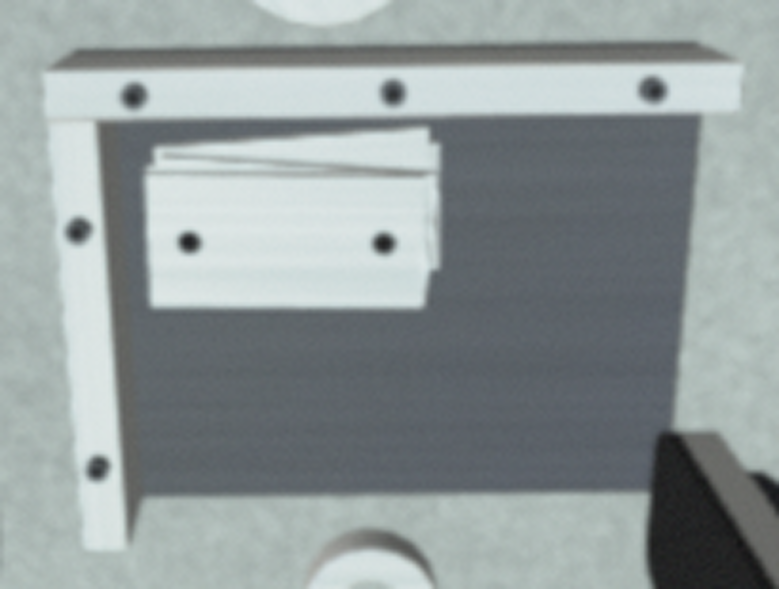

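```bash
cat >> h.py <<'E'
def crop2full(u,v,o,k): return o[0]+(u+.5)/k-.5, o[1]+(v+.5)/k-.5
E
python3 - <<'E'
from h import *
import pickle
c=pickle.load(open("w1.pkl","rb"))
g=lambda u,v,z: onz(c,*crop2full(u,v,(195,145),3.8),z)
A=g(45,72,.04);B=g(742,63,.04);C=g(83,549,.04);D=g(128,549,.04);E=g(740,112,.04)
print(A,B,C,"AB",np.linalg.norm(A-B),"AC",np.linalg.norm(A-C),"CD",np.linalg.norm(C-D),"BE",np.linalg.norm(B-E))
# rigid fit
L=np.array([[.075,.095],[.075,-.095],[-.075,.095],[-.075,.081],[.061,-.095]]);W=np.array([A,B,C,D,E])[:,:2]
lc,wc=L.mean(0),W.mean(0);H=(L-lc).T@(W-wc);w=np.arctan2(H[0,1]-H[1,0],H[0,0]+H[1,1])
Rm=np.array([[np.cos(w),-np.sin(w)],[np.sin(w),np.cos(w)]]);o=wc-Rm@lc
print("yaw",w,"origin",o,"res",np.round(W-(L@Rm.T+o),4).tolist())
pickle.dump((o,w),open("corner.pkl","wb"))
for n,p in dict(tl=(147,172),tr=(432,174),bl=(151,307),br=(424,307)).items():
    X=g(*p,.035); print(n,np.round(X,4),"corner frame",np.round(Rm.T@(X[:2]-o),4))
for n,p in dict(l=(155,148),r=(440,143),rr=(438,270)).items():
    X=g(*p,.02); print(n,"corner frame z.02",np.round(Rm.T@(X[:2]-o),4))
print("home",Rm@[.041,.041]+o)
# top view check
ct=bot.get_calibration("top")
for l in [(.075,.095),(.075,-.095),(-.075,.095)]: print(proj(ct,[*(Rm@l+o),.04]))
E
```

```text
[ 0.68323332 -0.13968213  0.04      ] [ 0.7187038  -0.32407862  0.04      ] [ 0.53715053 -0.1665474   0.04      ] AB 0.18777705393884522 AC 0.14853256518941327 CD 0.01394552633757834 BE 0.013427631201484295
yaw 0.18791460302593296 origin [ 0.62792041 -0.24578642] res [[-0.0006, -0.0012], [-0.0006, 0.001], [0.0007, -0.0001], [0.0005, -0.0], [0.0001, 0.0003]]
tl [ 0.659  -0.1698  0.035 ] corner frame [0.0447 0.0688]
tr [ 0.6726 -0.2491  0.035 ] corner frame [ 0.0432 -0.0116]
bl [ 0.6186 -0.1763  0.035 ] corner frame [0.0038 0.07  ]
br [ 0.6327 -0.255   0.035 ] corner frame [ 0.003 -0.01 ]
l corner frame z.02 [0.048  0.0685]
r corner frame z.02 [ 0.0486 -0.0152]
rr corner frame z.02 [ 0.0091 -0.0154]
home [ 0.66053941 -0.19784895]
[317.94113987 158.08050201]
[373.90762776 147.71204851]
[326.62581042 202.05694955]
```

```bash
cat >> h.py <<'E'
import pickle,os
def cw(lx,ly):
    o,w=pickle.load(open("corner.pkl","rb")); return np.array([np.cos(w)*lx-np.sin(w)*ly,np.sin(w)*lx+np.cos(w)*ly])+o
def wc():
    o,w=pickle.load(open("corner.pkl","rb")); s,p,R=cur(); d=p[:2]-o
    F=s["force"][:2]
    r=lambda v: np.array([np.cos(w)*v[0]+np.sin(w)*v[1],-np.sin(w)*v[0]+np.cos(w)*v[1]])
    st(); print("tcp in corner",np.round(r(d),4),"z",round(float(p[2]),4),"F corner",np.round(r(F),2),"Fz",round(float(s["force"][2]),2),"yaw err",round(float(np.arctan2(R.as_matrix()[1,1],R.as_matrix()[0,1])-w),4))
E
python3 - <<'E'
from h import *
plan([*cw(-.04,.03),.10],0.187-np.pi/2)
E
```

```text
shift [ 0.1173 -0.0092  0.0872] dist 0.146
turn deg [-0.68 -0.03  0.1 ]
```

```bash
python3 -m creep '[{"wx":-0.7,"wy":0,"wz":0.1,"tx":0.03,"ty":-0.009,"tz":0.04,"claw":0.5},{"wx":-0.7,"wy":0,"wz":0.1,"tx":0.06,"ty":-0.009,"tz":0.075,"claw":0.5},{"wx":-0.7,"wy":0,"wz":0.1,"tx":0.10,"ty":-0.009,"tz":0.087,"claw":0.5},{"wx":-0.7,"wy":0,"wz":0.1,"tx":0.117,"ty":-0.009,"tz":0.087,"claw":0.5},{"wx":-0.7,"wy":0,"wz":0.1,"tx":0.117,"ty":-0.009,"tz":0.087,"claw":0.5}]'
python3 - <<'E'
from h import *
wc()
cv2.imwrite("pics/w2.png",bot.grab_frame("wrist"))
E
```

```text
clock: 2.7
position: [0.581, -0.2246, 0.0981]
tool_rot: [-0.483, 1.567, 2.845]
force: [0.1, -0.0, 1.4]
grip_width: 0.0424
t 2.7 p [ 0.581  -0.2246  0.0981] x [-0.003  0.001 -1.   ] yang -1.3848 F [ 0.15 -0.01  1.43] w 0.0424
tcp in corner [-0.0421  0.0296] z 0.0981 F corner [ 0.14 -0.04] Fz 1.43 yaw err -1.5727
```

View pics/w2.png

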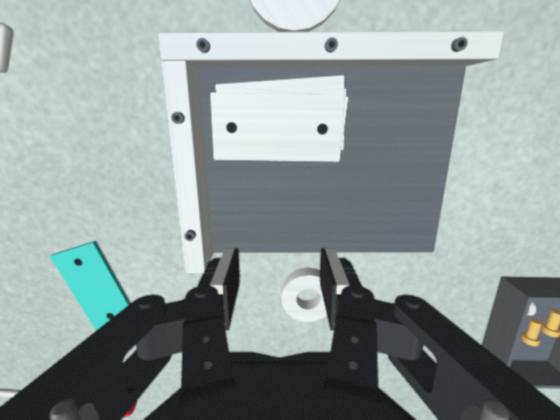

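```bash
python3 -m creep '[{"wx":0,"wy":0,"wz":0,"tx":0.04,"ty":0,"tz":0,"claw":0.5},{"wx":0,"wy":0,"wz":0,"tx":0.06,"ty":0,"tz":0,"claw":0.5},{"wx":0,"wy":0,"wz":0,"tx":0.066,"ty":0,"tz":0,"claw":0.5},{"wx":0,"wy":0,"wz":0,"tx":0.066,"ty":0,"tz":0,"claw":0.5}]'
python3 - <<'E'
from h import *
wc()
E
python3 -m creep '[{"wx":0,"wy":0,"wz":0,"tx":0.001,"ty":0,"tz":0,"claw":0.5},{"wx":0,"wy":0,"wz":0,"tx":0.002,"ty":0,"tz":0,"claw":0.5}]'
python3 - <<'E'
from h import *
wc()
E
```

```text
clock: 3.15
position: [0.5827, -0.2247, 0.0345]
tool_rot: [-0.569, 1.57, 2.759]
force: [-0.2, 0.2, 0.7]
grip_width: 0.0427
t 3.15 p [ 0.5827 -0.2247  0.0345] x [-0.001  0.    -1.   ] yang -1.3844 F [-0.2   0.16  0.74] w 0.0427
tcp in corner [-0.0405  0.0292] z 0.0345 F corner [-0.17  0.19] Fz 0.74 yaw err -1.5723
clock: 3.35
position: [0.5836, -0.2251, 0.0341]
tool_rot: [2.659, 1.569, -0.297]
force: [-1.0, 0.9, 0.6]
grip_width: 0.0429
t 3.35 p [ 0.5836 -0.2251  0.0341] x [ 0.002 -0.001 -1.   ] yang -1.3846 F [-1.01  0.9   0.61] w 0.0429
tcp in corner [-0.0396  0.0286] z 0.0341 F corner [-0.82  1.07] Fz 0.61 yaw err -1.5725
```

```bash
python3 - <<'E'
from h import *
wc()
E
python3 -m creep '[{"wx":0,"wy":0,"wz":0,"tx":0.002,"ty":0,"tz":0,"claw":0.5},{"wx":0,"wy":0,"wz":0,"tx":0.002,"ty":0,"tz":0,"claw":0.5},{"wx":0,"wy":0,"wz":0,"tx":0.002,"ty":0,"tz":0,"claw":0.5}]'
python3 - <<'E'
from h import *
wc()
E
```

```text
t 3.35 p [ 0.5836 -0.2251  0.0341] x [ 0.002 -0.001 -1.   ] yang -1.3846 F [-1.01  0.9   0.61] w 0.0429
tcp in corner [-0.0396  0.0286] z 0.0341 F corner [-0.82  1.07] Fz 0.61 yaw err -1.5725
clock: 3.65
position: [0.5837, -0.2251, 0.0324]
tool_rot: [2.645, 1.569, -0.311]
force: [0.4, 0.5, -0.6]
grip_width: 0.0427
t 3.65 p [ 0.5837 -0.2251  0.0324] x [ 0.002 -0.001 -1.   ] yang -1.3847 F [ 0.42  0.48 -0.58] w 0.0427
tcp in corner [-0.0396  0.0286] z 0.0324 F corner [0.51 0.39] Fz -0.58 yaw err -1.5726
```

```bash
python3 -m creep '[{"wx":0,"wy":0,"wz":0,"tx":0.002,"ty":0,"tz":0,"claw":0.5},{"wx":0,"wy":0,"wz":0,"tx":0.004,"ty":0,"tz":0,"claw":0.5},{"wx":0,"wy":0,"wz":0,"tx":0.004,"ty":0,"tz":0,"claw":0.5}]'
python3 - <<'E'
from h import *
wc()
E
python3 -m creep '[{"wx":0,"wy":0,"wz":0,"tx":0.001,"ty":0,"tz":0,"claw":0.5},{"wx":0,"wy":0,"wz":0,"tx":0.002,"ty":0,"tz":0,"claw":0.5},{"wx":0,"wy":0,"wz":0,"tx":0.002,"ty":0,"tz":0,"claw":0.5}]'
python3 - <<'E'
from h import *
wc()
E
```

```text
clock: 3.95
position: [0.5835, -0.225, 0.028]
tool_rot: [2.649, 1.569, -0.306]
force: [-0.7, -0.3, 0.1]
grip_width: 0.0424
t 3.95 p [ 0.5835 -0.225   0.028 ] x [ 0.001 -0.    -1.   ] yang -1.3846 F [-0.68 -0.32  0.12] w 0.0424
tcp in corner [-0.0397  0.0287] z 0.028 F corner [-0.73 -0.19] Fz 0.12 yaw err -1.5725
clock: 4.25
position: [0.5834, -0.225, 0.0258]
tool_rot: [2.64, 1.57, -0.315]
force: [0.2, -0.6, -0.7]
grip_width: 0.0428
t 4.25 p [ 0.5834 -0.225   0.0258] x [ 0.001 -0.    -1.   ] yang -1.3845 F [ 0.23 -0.56 -0.66] w 0.0428
tcp in corner [-0.0398  0.0287] z 0.0258 F corner [ 0.12 -0.6 ] Fz -0.66 yaw err -1.5725
```

```bash
python3 -m creep '[{"wx":0,"wy":0,"wz":0,"tx":0.001,"ty":0,"tz":0,"claw":0.5},{"wx":0,"wy":0,"wz":0,"tx":0.002,"ty":0,"tz":0,"claw":0.5},{"wx":0,"wy":0,"wz":0,"tx":0.002,"ty":0,"tz":0,"claw":0.5}]'
python3 - <<'E'
from h import *
wc()
f=bot.grab_frame("wrist"); cv2.imwrite("pics/w3.png",f)
E
```

```text
clock: 4.55
position: [0.5836, -0.2251, 0.0251]
tool_rot: [2.456, 1.569, -0.5]
force: [-8.6, 3.1, 25.6]
grip_width: 0.0424
t 4.55 p [ 0.5836 -0.2251  0.0251] x [ 0.001 -0.001 -1.   ] yang -1.3847 F [-8.64  3.13 25.56] w 0.0424
tcp in corner [-0.0397  0.0286] z 0.0251 F corner [-7.91  4.69] Fz 25.56 yaw err -1.5726
```

View pics/w3.png

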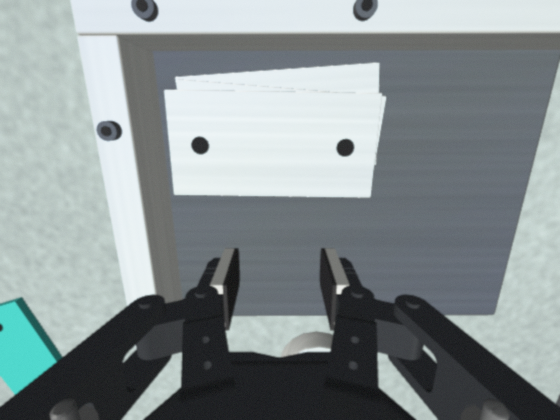

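```bash
python3 -m creep '[{"wx":0,"wy":0,"wz":0,"tx":-0.0025,"ty":0,"tz":0,"claw":0.5},{"wx":0,"wy":0,"wz":0,"tx":-0.0025,"ty":0,"tz":-0.01,"claw":0.5},{"wx":0,"wy":0,"wz":0,"tx":-0.0025,"ty":0,"tz":-0.02,"claw":0.5},{"wx":0,"wy":0,"wz":0,"tx":-0.0025,"ty":0,"tz":-0.027,"claw":0.5},{"wx":0,"wy":0,"wz":0,"tx":-0.0025,"ty":0,"tz":-0.027,"claw":0.5}]'
python3 - <<'E'
from h import *
wc()
E
```

```text
clock: 5.1
position: [0.6113, -0.2193, 0.0273]
tool_rot: [2.752, 1.569, -0.202]
force: [0.4, -0.1, 0.1]
grip_width: 0.0427
t 5.1 p [ 0.6113 -0.2193  0.0273] x [ 0.002 -0.    -1.   ] yang -1.3837 F [ 0.36 -0.09  0.08] w 0.0427
tcp in corner [-0.0114  0.0291] z 0.0273 F corner [ 0.33 -0.15] Fz 0.08 yaw err -1.5716
```

```bash
python3 -m creep '[{"wx":0,"wy":0,"wz":0,"tx":0,"ty":0,"tz":-0.002,"claw":0.5},{"wx":0,"wy":0,"wz":0,"tx":0,"ty":0,"tz":-0.004,"claw":0.5},{"wx":0,"wy":0,"wz":0,"tx":0,"ty":0,"tz":-0.006,"claw":0.5},{"wx":0,"wy":0,"wz":0,"tx":0,"ty":0,"tz":-0.008,"claw":0.5},{"wx":0,"wy":0,"wz":0,"tx":0,"ty":0,"tz":-0.01,"claw":0.5},{"wx":0,"wy":0,"wz":0,"tx":0,"ty":0,"tz":-0.012,"claw":0.5},{"wx":0,"wy":0,"wz":0,"tx":0,"ty":0,"tz":-0.014,"claw":0.5},{"wx":0,"wy":0,"wz":0,"tx":0,"ty":0,"tz":-0.014,"claw":0.5}]'
python3 - <<'E'
from h import *
wc()
f=bot.grab_frame("wrist"); cv2.imwrite("pics/w4.png",f)
E
```

```text
clock: 5.9
position: [0.6254, -0.2166, 0.0273]
tool_rot: [2.782, 1.568, -0.172]
force: [-1.4, -0.4, -0.5]
grip_width: 0.0425
t 5.9 p [ 0.6254 -0.2166  0.0273] x [ 0.002 -0.    -1.   ] yang -1.3837 F [-1.44 -0.39 -0.54] w 0.0425
tcp in corner [0.0029 0.0291] z 0.0273 F corner [-1.49 -0.12] Fz -0.54 yaw err -1.5716
```

View pics/w4.png

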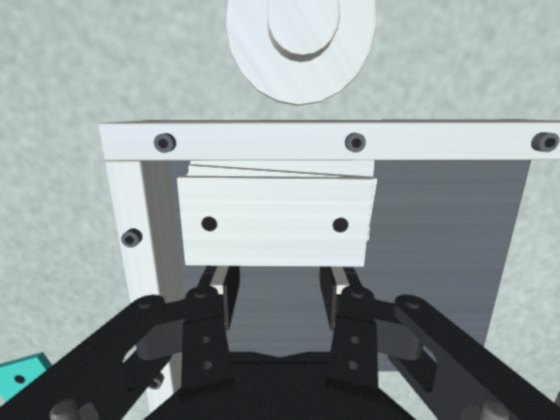

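```bash
python3 -m creep '[{"wx":0,"wy":0,"wz":0,"tx":0,"ty":0,"tz":-0.001,"claw":0.5},{"wx":0,"wy":0,"wz":0,"tx":0,"ty":0,"tz":-0.002,"claw":0.5},{"wx":0,"wy":0,"wz":0,"tx":0,"ty":0,"tz":-0.003,"claw":0.5},{"wx":0,"wy":0,"wz":0,"tx":0,"ty":0,"tz":-0.004,"claw":0.5},{"wx":0,"wy":0,"wz":0,"tx":0,"ty":0,"tz":-0.005,"claw":0.5},{"wx":0,"wy":0,"wz":0,"tx":0,"ty":0,"tz":-0.006,"claw":0.5}]'
python3 - <<'E'
from h import *
wc()
E
python3 -m creep '[{"wx":0,"wy":0,"wz":0,"tx":0,"ty":0,"tz":-0.001,"claw":0.5},{"wx":0,"wy":0,"wz":0,"tx":0,"ty":0,"tz":-0.002,"claw":0.5},{"wx":0,"wy":0,"wz":0,"tx":0,"ty":0,"tz":-0.003,"claw":0.5},{"wx":0,"wy":0,"wz":0,"tx":0,"ty":0,"tz":-0.004,"claw":0.5}]'
python3 - <<'E'
from h import *
wc()
f=bot.grab_frame("wrist"); cv2.imwrite("pics/w5.png",f)
E
```

```text
clock: 6.55
position: [0.6292, -0.2161, 0.0272]
tool_rot: [0.184, 1.569, -2.771]
force: [-16.5, -1.1, 8.8]
grip_width: 0.0428
t 6.55 p [ 0.6292 -0.2161  0.0272] x [-0.002 -0.001 -1.   ] yang -1.3843 F [-16.46  -1.13   8.81] w 0.0428
tcp in corner [0.0068 0.029 ] z 0.0272 F corner [-16.38   1.97] Fz 8.81 yaw err -1.5722
clock: 6.95
position: [0.6314, -0.216, 0.0269]
tool_rot: [0.028, 1.565, -2.928]
force: [-13.0, -1.8, 5.9]
grip_width: 0.0427
t 6.95 p [ 0.6314 -0.216   0.0269] x [-0.005 -0.001 -1.   ] yang -1.385 F [-13.03  -1.77   5.94] w 0.0427
tcp in corner [0.009  0.0286] z 0.0269 F corner [-13.13   0.7 ] Fz 5.94 yaw err -1.5729
```

View pics/w5.png

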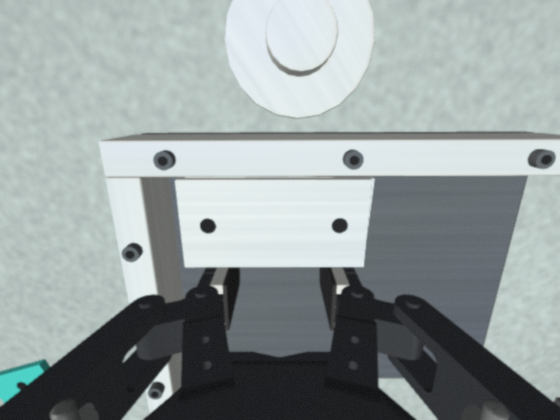

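```bash
python3 -m creep '[{"wx":0,"wy":0,"wz":0,"tx":0,"ty":0,"tz":-0.001,"claw":0.5},{"wx":0,"wy":0,"wz":0,"tx":0,"ty":0,"tz":-0.002,"claw":0.5},{"wx":0,"wy":0,"wz":0,"tx":0,"ty":0,"tz":-0.003,"claw":0.5}]'
python3 - <<'E'
from h import *
wc()
E
python3 -m creep '[{"wx":0,"wy":0,"wz":0,"tx":0,"ty":0,"tz":-0.001,"claw":0.5},{"wx":0,"wy":0,"wz":0,"tx":0,"ty":0,"tz":-0.002,"claw":0.5}]'
python3 - <<'E'
from h import *
wc()
f=bot.grab_frame("wrist"); cv2.imwrite("pics/w6.png",f)
cv2.imwrite("pics/w6c.png",cv2.resize(f[110:290,90:390],None,fx=2.6,fy=2.6,interpolation=cv2.INTER_CUBIC))
E
```

```text
clock: 7.3
position: [0.6318, -0.2161, 0.0265]
tool_rot: [-0.043, 1.56, -2.999]
force: [-23.2, -1.9, 14.0]
grip_width: 0.0428
t 7.3 p [ 0.6318 -0.2161  0.0265] x [-0.011 -0.002 -1.   ] yang -1.3858 F [-23.2   -1.93  14.02] w 0.0428
tcp in corner [0.0093 0.0285] z 0.0265 F corner [-23.15   2.44] Fz 14.02 yaw err -1.5738
clock: 7.5
position: [0.6319, -0.2162, 0.0263]
tool_rot: [-0.06, 1.556, -3.017]
force: [-19.0, -0.6, 12.1]
grip_width: 0.0427
t 7.5 p [ 0.6319 -0.2162  0.0263] x [-0.015 -0.002 -1.   ] yang -1.3864 F [-18.97  -0.56  12.14] w 0.0427
tcp in corner [0.0094 0.0283] z 0.0263 F corner [-18.74   2.99] Fz 12.14 yaw err -1.5743
```

View pics/w6c.png

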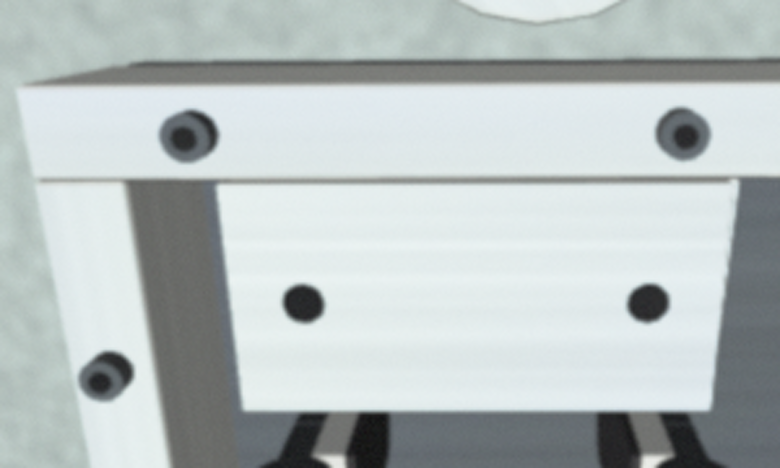

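```bash
python3 -m creep '[{"wx":0,"wy":0,"wz":0,"tx":0,"ty":0,"tz":0.01,"claw":0.5},{"wx":0,"wy":0,"wz":0,"tx":0,"ty":0,"tz":0.02,"claw":0.5},{"wx":0,"wy":0,"wz":0,"tx":-0.03,"ty":0,"tz":0.02,"claw":0.7},{"wx":0,"wy":0,"wz":0,"tx":-0.06,"ty":0,"tz":0.02,"claw":1},{"wx":0,"wy":0,"wz":0,"tx":-0.06,"ty":0,"tz":0.02,"claw":1}]'
python3 - <<'E'
from h import *
wc(); print(np.round(bot.observe()["qpos"],3))
plan([*cw(.038,-.06),.09],0.187)
cv2.imwrite("pics/w7.png",bot.grab_frame("wrist"))
E
```

```text
clock: 8.05
position: [0.6148, -0.2205, 0.0907]
tool_rot: [0.187, 1.561, -2.77]
force: [0.2, 0.1, 0.1]
grip_width: 0.0005
t 8.05 p [ 0.6148 -0.2205  0.0907] x [-0.009 -0.004 -1.   ] yang -1.3868 F [0.17 0.08 0.14] w 0.0005
tcp in corner [-0.0081  0.0273] z 0.0907 F corner [0.18 0.04] Fz 0.14 yaw err -1.5747
[ 0.402  0.762 -0.235  1.617  0.234  0.799 -1.322]
shift [ 0.0004  0.0871 -0.0465] dist 0.099
turn deg [-90.17   0.52   0.35]
```

View pics/w7.png

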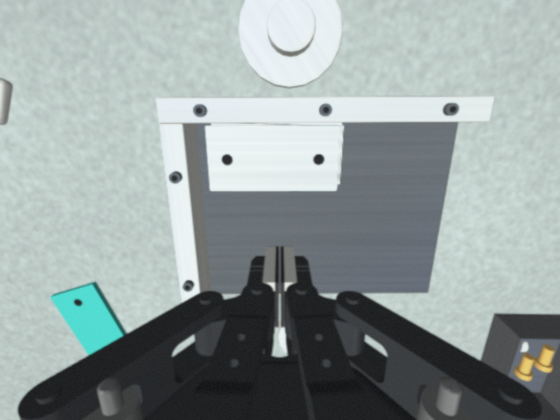

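```bash
python3 -m creep '[{"wx":-8.5,"wy":0,"wz":0,"tx":0,"ty":0.02,"tz":0,"claw":1},{"wx":-17,"wy":0,"wz":0,"tx":0,"ty":0.05,"tz":-0.02,"claw":1},{"wx":-25.5,"wy":0,"wz":0,"tx":0,"ty":0.087,"tz":-0.0465,"claw":1},{"wx":-34,"wy":0,"wz":0,"tx":0,"ty":0.087,"tz":-0.0465,"claw":1},{"wx":-42.5,"wy":0,"wz":0,"tx":0,"ty":0.087,"tz":-0.0465,"claw":1},{"wx":-51,"wy":0,"wz":0,"tx":0,"ty":0.087,"tz":-0.0465,"claw":1},{"wx":-59.5,"wy":0,"wz":0,"tx":0,"ty":0.087,"tz":-0.0465,"claw":1},{"wx":-68,"wy":0,"wz":0,"tx":0,"ty":0.087,"tz":-0.0465,"claw":1}]'
python3 - <<'E'
from h import *
wc(); plan([*cw(.038,-.06),.09],0.187)
E
```

```text
clock: 8.9
position: [0.6751, -0.2972, 0.0872]
tool_rot: [-1.165, 1.559, -2.929]
force: [-0.2, -0.1, 0.2]
grip_width: 0.0003
t 8.9 p [ 0.6751 -0.2972  0.0872] x [-0.012 -0.003 -1.   ] yang -0.1938 F [-0.25 -0.15  0.15] w 0.0003
tcp in corner [ 0.0368 -0.0594] z 0.0872 F corner [-0.27 -0.1 ] Fz 0.15 yaw err -0.3817
shift [-0.0028  0.0014  0.0001] dist 0.003
turn deg [-21.81   0.15   0.68]
```

```bash
python3 -m creep '[{"wx":-8,"wy":0,"wz":0.3,"tx":0,"ty":0.0014,"tz":0,"claw":1},{"wx":-16,"wy":0.1,"wz":0.5,"tx":0,"ty":0.0014,"tz":0,"claw":1},{"wx":-21.8,"wy":0.15,"wz":0.7,"tx":0,"ty":0.0014,"tz":0,"claw":1},{"wx":-21.8,"wy":0.15,"wz":0.7,"tx":0,"ty":0.0014,"tz":0,"claw":1},{"wx":-21.8,"wy":0.15,"wz":0.7,"tx":0,"ty":0.0014,"tz":0,"claw":1}]'
python3 - <<'E'
from h import *
wc(); plan([*cw(.038,-.055),.03],0.187)
pickle.dump(bot.get_calibration("wrist"),open("w8.pkl","wb"))
cv2.imwrite("pics/w8.png",bot.grab_frame("wrist"))
E
```

```text
clock: 9.4
position: [0.6762, -0.2975, 0.0866]
tool_rot: [-2.995, 1.57, 1.901]
force: [-0.1, 0.7, 0.2]
grip_width: 0.0
t 9.4 p [ 0.6762 -0.2975  0.0866] x [-0.  0. -1.] yang 0.1835 F [-0.05  0.67  0.19] w 0.0
tcp in corner [ 0.0377 -0.0598] z 0.0866 F corner [0.07 0.66] Fz 0.19 yaw err -0.0044
shift [ 0.0566  0.0003 -0.0048] dist 0.057
turn deg [-0.2  -0.03  0.  ]
```

View pics/w8.png

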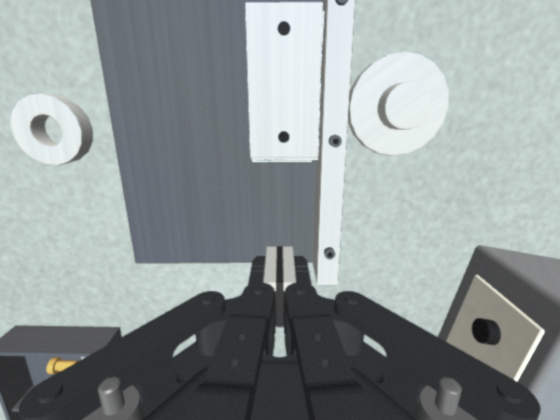

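```bash
python3 -m creep '[{"wx":0,"wy":0,"wz":0,"tx":0.025,"ty":0,"tz":0,"claw":1},{"wx":0,"wy":0,"wz":0,"tx":0.045,"ty":0,"tz":0,"claw":1},{"wx":0,"wy":0,"wz":0,"tx":0.054,"ty":0,"tz":0,"claw":1},{"wx":0,"wy":0,"wz":0,"tx":0.056,"ty":0,"tz":0,"claw":1},{"wx":0,"wy":0,"wz":0,"tx":0.057,"ty":0,"tz":0,"claw":1},{"wx":0,"wy":0,"wz":0,"tx":0.057,"ty":0,"tz":0,"claw":1}]'
python3 - <<'E'
from h import *
wc(); plan([*cw(.038,-.034),.0295],0.187)
E
```

```text
clock: 10.05
position: [0.6766, -0.2975, 0.0304]
tool_rot: [1.362, 1.57, -0.025]
force: [0.2, -0.4, 0.3]
grip_width: 0.0005
t 10.05 p [ 0.6766 -0.2975  0.0304] x [ 0.001 -0.    -1.   ] yang 0.1835 F [ 0.25 -0.44  0.29] w 0.0005
tcp in corner [ 0.0382 -0.0599] z 0.0304 F corner [ 0.16 -0.48] Fz 0.29 yaw err -0.0044
shift [ 0.0009 -0.0003 -0.0259] dist 0.026
turn deg [-0.2   0.01 -0.04]
```

```bash
python3 -m creep '[{"wx":-0.2,"wy":0,"wz":0,"tx":0.0008,"ty":0,"tz":-0.012,"claw":1},{"wx":-0.2,"wy":0,"wz":0,"tx":0.0008,"ty":0,"tz":-0.026,"claw":1},{"wx":-0.2,"wy":0,"wz":0,"tx":0.0008,"ty":0,"tz":-0.028,"claw":1},{"wx":-0.2,"wy":0,"wz":0,"tx":0.0008,"ty":0,"tz":-0.030,"claw":1},{"wx":-0.2,"wy":0,"wz":0,"tx":0.0008,"ty":0,"tz":-0.032,"claw":1},{"wx":-0.2,"wy":0,"wz":0,"tx":0.0008,"ty":0,"tz":-0.034,"claw":1},{"wx":-0.2,"wy":0,"wz":0,"tx":0.0008,"ty":0,"tz":-0.036,"claw":1},{"wx":-0.2,"wy":0,"wz":0,"tx":0.0008,"ty":0,"tz":-0.038,"claw":1}]'
python3 - <<'E'
from h import *
wc();
E
python3 -m creep '[{"wx":0,"wy":0,"wz":0,"tx":0,"ty":0,"tz":-0.0015,"claw":1},{"wx":0,"wy":0,"wz":0,"tx":0,"ty":0,"tz":-0.003,"claw":1},{"wx":0,"wy":0,"wz":0,"tx":0,"ty":0,"tz":-0.0045,"claw":1},{"wx":0,"wy":0,"wz":0,"tx":0,"ty":0,"tz":-0.006,"claw":1},{"wx":0,"wy":0,"wz":0,"tx":0,"ty":0,"tz":-0.0075,"claw":1}]'
python3 - <<'E'
from h import *
wc(); 
cv2.imwrite("pics/w9.png",bot.grab_frame("wrist"))
E
```

```text
clock: 10.85
position: [0.6697, -0.261, 0.0297]
tool_rot: [0.604, 1.569, -0.78]
force: [0.7, -4.6, 0.5]
grip_width: 0.0001
t 10.85 p [ 0.6697 -0.261   0.0297] x [ 0.001 -0.001 -1.   ] yang 0.1862 F [ 0.73 -4.58  0.53] w 0.0001
tcp in corner [ 0.0382 -0.0227] z 0.0297 F corner [-0.13 -4.63] Fz 0.53 yaw err -0.0017
clock: 11.35
position: [0.6683, -0.2536, 0.0297]
tool_rot: [0.567, 1.569, -0.818]
force: [0.3, -4.6, 0.9]
grip_width: -0.0001
t 11.35 p [ 0.6683 -0.2536  0.0297] x [ 0.001 -0.001 -1.   ] yang 0.1861 F [ 0.26 -4.61  0.9 ] w -0.0001
tcp in corner [ 0.0382 -0.0153] z 0.0297 F corner [-0.6  -4.58] Fz 0.9 yaw err -0.0018
```

View pics/w9.png

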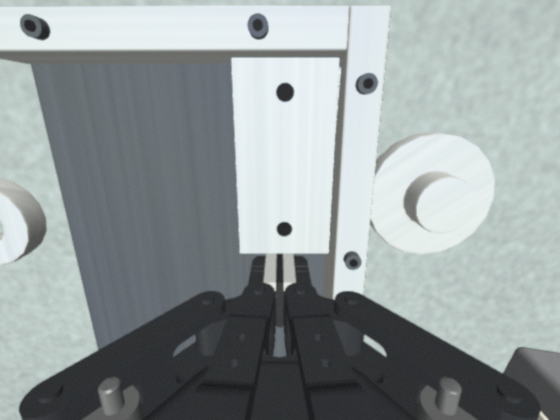

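```bash
python3 -m creep '[{"wx":0,"wy":0,"wz":0,"tx":0,"ty":0,"tz":-0.0015,"claw":1},{"wx":0,"wy":0,"wz":0,"tx":0,"ty":0,"tz":-0.003,"claw":1},{"wx":0,"wy":0,"wz":0,"tx":0,"ty":0,"tz":-0.0045,"claw":1},{"wx":0,"wy":0,"wz":0,"tx":0,"ty":0,"tz":-0.0055,"claw":1}]'
python3 - <<'E'
from h import *
wc();
E
python3 -m creep '[{"wx":0,"wy":0,"wz":0,"tx":0,"ty":0,"tz":-0.001,"claw":1},{"wx":0,"wy":0,"wz":0,"tx":0,"ty":0,"tz":-0.002,"claw":1}]'
python3 - <<'E'
from h import *
wc(); 
pickle.dump(bot.get_calibration("wrist"),open("w10.pkl","wb"))
f=bot.grab_frame("wrist"); cv2.imwrite("pics/w10.png",f)
cv2.imwrite("pics/w10c.png",cv2.resize(f[0:270,180:430],None,fx=2.2,fy=2.2,interpolation=cv2.INTER_CUBIC))
E
```

```text
clock: 11.8
position: [0.6672, -0.2489, 0.0298]
tool_rot: [0.257, 1.568, -1.128]
force: [1.4, -10.1, -0.3]
grip_width: 0.0001
t 11.8 p [ 0.6672 -0.2489  0.0298] x [ 0.001 -0.002 -1.   ] yang 0.1858 F [  1.37 -10.08  -0.32] w 0.0001
tcp in corner [ 0.038  -0.0104] z 0.0298 F corner [ -0.54 -10.16] Fz -0.32 yaw err -0.0021
clock: 12.0
position: [0.6668, -0.2481, 0.0299]
tool_rot: [0.152, 1.567, -1.234]
force: [1.4, -9.7, 0.4]
grip_width: 0.0002
t 12.0 p [ 0.6668 -0.2481  0.0299] x [ 0.001 -0.004 -1.   ] yang 0.1851 F [ 1.39 -9.71  0.37] w 0.0002
tcp in corner [ 0.0377 -0.0095] z 0.0299 F corner [-0.45 -9.8 ] Fz 0.37 yaw err -0.0028
```

View pics/w10c.png

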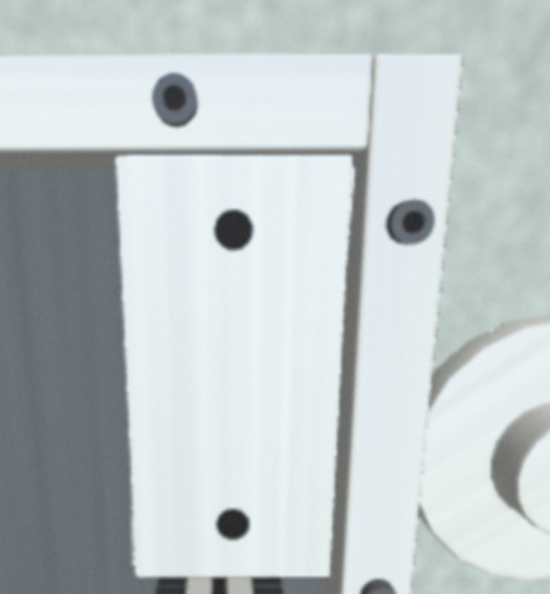

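```bash
python3 -m creep '[{"wx":0,"wy":0,"wz":0,"tx":0,"ty":0,"tz":-0.001,"claw":1},{"wx":0,"wy":0,"wz":0,"tx":0,"ty":0,"tz":-0.002,"claw":1},{"wx":0,"wy":0,"wz":0,"tx":0,"ty":0,"tz":-0.003,"claw":1},{"wx":0,"wy":0,"wz":0,"tx":0,"ty":0,"tz":-0.003,"claw":1}]'
python3 - <<'E'
from h import *
wc();
E
```

```text
clock: 12.45
position: [0.6665, -0.2474, 0.0301]
tool_rot: [0.176, 1.564, -1.211]
force: [4.8, -15.1, -1.5]
grip_width: -0.0001
t 12.45 p [ 0.6665 -0.2474  0.0301] x [ 0.003 -0.007 -1.   ] yang 0.1838 F [  4.82 -15.09  -1.5 ] w -0.0001
tcp in corner [ 0.0376 -0.0088] z 0.0301 F corner [  1.91 -15.73] Fz -1.5 yaw err -0.0041
```

```bash
python3 -m creep '[{"wx":0,"wy":0,"wz":0,"tx":0,"ty":0,"tz":0.008,"claw":1},{"wx":0,"wy":0,"wz":0,"tx":0,"ty":0,"tz":0.02,"claw":1},{"wx":0,"wy":0,"wz":0,"tx":-0.03,"ty":0,"tz":0.02,"claw":1},{"wx":0,"wy":0,"wz":0,"tx":-0.06,"ty":0,"tz":0.02,"claw":0.5},{"wx":0,"wy":0,"wz":0,"tx":-0.06,"ty":0,"tz":0.02,"claw":0.5}]'
python3 - <<'E'
from h import *
wc(); 
plan([*cw(-.018,.036),.09],0.187-np.pi/2)
pickle.dump(bot.get_calibration("wrist"),open("w11.pkl","wb"))
f=bot.grab_frame("wrist"); cv2.imwrite("pics/w11.png",f)
E
```

```text
clock: 12.95
position: [0.6719, -0.2672, 0.0942]
tool_rot: [0.597, 1.56, -0.791]
force: [0.7, 0.4, 0.3]
grip_width: 0.0285
t 12.95 p [ 0.6719 -0.2672  0.0942] x [ 0.007 -0.007 -1.   ] yang 0.1834 F [0.71 0.4  0.33] w 0.0285
tcp in corner [ 0.0392 -0.0293] z 0.0942 F corner [0.77 0.26] Fz 0.33 yaw err -0.0046
shift [ 0.0033 -0.0575 -0.065 ] dist 0.087
turn deg [89.79  0.13 -0.65]
```

View pics/w11.png

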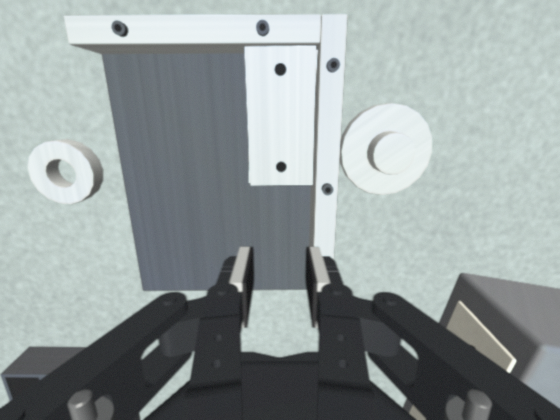

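```bash
python3 -m creep '[{"wx":8.5,"wy":0,"wz":0,"tx":0,"ty":-0.02,"tz":-0.01,"claw":0.5},{"wx":17,"wy":0,"wz":0,"tx":0,"ty":-0.04,"tz":-0.04,"claw":0.5},{"wx":25.5,"wy":0,"wz":0,"tx":0.003,"ty":-0.0575,"tz":-0.065,"claw":0.5},{"wx":34,"wy":0,"wz":0,"tx":0.003,"ty":-0.0575,"tz":-0.065,"claw":0.5},{"wx":42.5,"wy":0,"wz":0,"tx":0.003,"ty":-0.0575,"tz":-0.065,"claw":0.5},{"wx":51,"wy":0,"wz":0,"tx":0.003,"ty":-0.0575,"tz":-0.065,"claw":0.5},{"wx":59.5,"wy":0,"wz":0,"tx":0.003,"ty":-0.0575,"tz":-0.065,"claw":0.5},{"wx":68,"wy":0,"wz":0,"tx":0.003,"ty":-0.0575,"tz":-0.065,"claw":0.5}]'
python3 - <<'E'
from h import *
wc(); plan([*cw(-.018,.036),.09],0.187-np.pi/2)
E
```

```text
clock: 13.8
position: [0.6022, -0.2137, 0.0874]
tool_rot: [1.56, 1.563, -1.02]
force: [0.3, -0.1, -0.6]
grip_width: 0.0429
t 13.8 p [ 0.6022 -0.2137  0.0874] x [ 0.004 -0.006 -1.   ] yang -1.0094 F [ 0.29 -0.08 -0.63] w 0.0429
tcp in corner [-0.0193  0.0363] z 0.0874 F corner [ 0.27 -0.14] Fz -0.63 yaw err -1.1973
shift [-0.0026  0.0008 -0.0011] dist 0.003
turn deg [21.45 -0.08 -0.43]
```

```bash
python3 -m creep '[{"wx":8,"wy":0,"wz":-0.2,"tx":0,"ty":0.001,"tz":-0.001,"claw":0.5},{"wx":16,"wy":0,"wz":-0.3,"tx":0,"ty":0.001,"tz":-0.001,"claw":0.5},{"wx":21.5,"wy":-0.1,"wz":-0.4,"tx":0,"ty":0.001,"tz":-0.001,"claw":0.5},{"wx":21.5,"wy":-0.1,"wz":-0.4,"tx":0,"ty":0.001,"tz":-0.001,"claw":0.5},{"wx":21.5,"wy":-0.1,"wz":-0.4,"tx":0,"ty":0.001,"tz":-0.001,"claw":0.5}]'
python3 - <<'E'
from h import *
wc(); plan([*cw(-.014,.036),.0285],0.187-np.pi/2)
pickle.dump(bot.get_calibration("wrist"),open("w12.pkl","wb"))
f=bot.grab_frame("wrist"); cv2.imwrite("pics/w12.png",f)
E
```

```text
clock: 14.3
position: [0.6033, -0.2138, 0.0868]
tool_rot: [0.051, 1.57, -2.9]
force: [-0.8, -0.2, 0.5]
grip_width: 0.0426
t 14.3 p [ 0.6033 -0.2138  0.0868] x [-0.001 -0.    -1.   ] yang -1.3811 F [-0.78 -0.21  0.52] w 0.0426
tcp in corner [-0.0182  0.036 ] z 0.0868 F corner [-0.8  -0.06] Fz 0.52 yaw err -1.569
shift [ 0.0583 -0.     -0.0042] dist 0.058
turn deg [ 0.15  0.07 -0.  ]
```

View pics/w12.png

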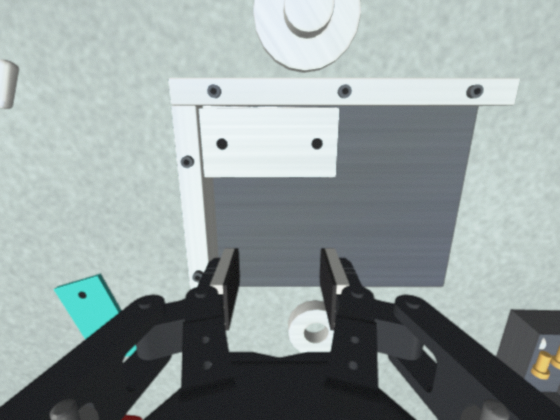

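```bash
python3 -m creep '[{"wx":0,"wy":0,"wz":0,"tx":0.02,"ty":0.005,"tz":0,"claw":0.5},{"wx":0,"wy":0,"wz":0,"tx":0.045,"ty":0.005,"tz":0,"claw":0.5},{"wx":0,"wy":0,"wz":0,"tx":0.055,"ty":0.005,"tz":0,"claw":0.5},{"wx":0,"wy":0,"wz":0,"tx":0.0585,"ty":0.005,"tz":0,"claw":0.5},{"wx":0,"wy":0,"wz":0,"tx":0.0585,"ty":0.005,"tz":-0.002,"claw":0.5},{"wx":0,"wy":0,"wz":0,"tx":0.0585,"ty":0.005,"tz":-0.004,"claw":0.5}]'
python3 - <<'E'
from h import *
wc()
E
python3 -m creep '[{"wx":0,"wy":0,"wz":0,"tx":0,"ty":0,"tz":-0.004,"claw":0.5},{"wx":0,"wy":0,"wz":0,"tx":0,"ty":0,"tz":-0.008,"claw":0.5},{"wx":0,"wy":0,"wz":0,"tx":0,"ty":0,"tz":-0.012,"claw":0.5},{"wx":0,"wy":0,"wz":0,"tx":0,"ty":0,"tz":-0.016,"claw":0.5},{"wx":0,"wy":0,"wz":0,"tx":0,"ty":0,"tz":-0.019,"claw":0.5},{"wx":0,"wy":0,"wz":0,"tx":0,"ty":0,"tz":-0.021,"claw":0.5},{"wx":0,"wy":0,"wz":0,"tx":0,"ty":0,"tz":-0.022,"claw":0.5}]'
python3 - <<'E'
from h import *
wc()
E
```

```text
clock: 14.95
position: [0.6089, -0.2181, 0.0294]
tool_rot: [1.768, 1.57, -1.184]
force: [-0.2, -0.2, 0.2]
grip_width: 0.0424
t 14.95 p [ 0.6089 -0.2181  0.0294] x [ 0. -0. -1.] yang -1.381 F [-0.17 -0.24  0.2 ] w 0.0424
tcp in corner [-0.0135  0.0307] z 0.0294 F corner [-0.21 -0.2 ] Fz 0.2 yaw err -1.5689
clock: 15.65
position: [0.6306, -0.2139, 0.0293]
tool_rot: [1.609, 1.57, -1.343]
force: [-0.6, 0.4, 0.3]
grip_width: 0.0426
t 15.65 p [ 0.6306 -0.2139  0.0293] x [ 0. -0. -1.] yang -1.3809 F [-0.65  0.4   0.27] w 0.0426
tcp in corner [0.0086 0.0308] z 0.0293 F corner [-0.56  0.52] Fz 0.27 yaw err -1.5688
```

```bash
python3 -m creep '[{"wx":0,"wy":0,"wz":0,"tx":0.0015,"ty":0,"tz":0.001,"claw":0.5},{"wx":0,"wy":0,"wz":0,"tx":0.0015,"ty":0,"tz":-0.001,"claw":0.5},{"wx":0,"wy":0,"wz":0,"tx":0.0015,"ty":0,"tz":-0.002,"claw":0.5},{"wx":0,"wy":0,"wz":0,"tx":0.0015,"ty":0,"tz":-0.003,"claw":0.5},{"wx":0,"wy":0,"wz":0,"tx":0.0015,"ty":0,"tz":-0.004,"claw":0.5}]'
python3 - <<'E'
from h import *
wc()
E
python3 -m creep '[{"wx":0,"wy":0,"wz":0,"tx":0,"ty":0,"tz":-0.001,"claw":0.5},{"wx":0,"wy":0,"wz":0,"tx":0,"ty":0,"tz":-0.002,"claw":0.5}]'
python3 - <<'E'
from h import *
wc()
f=bot.grab_frame("wrist"); cv2.imwrite("pics/w13.png",f)
cv2.imwrite("pics/w13c.png",cv2.resize(f[110:290,90:390],None,fx=2.6,fy=2.6,interpolation=cv2.INTER_CUBIC))
E
```

```text
clock: 16.15
position: [0.6324, -0.214, 0.0274]
tool_rot: [0.035, 1.566, -2.917]
force: [-15.1, -2.5, 8.2]
grip_width: 0.0431
t 16.15 p [ 0.6324 -0.214   0.0274] x [-0.005 -0.001 -1.   ] yang -1.3817 F [-15.12  -2.45   8.16] w 0.0431
tcp in corner [0.0103 0.0304] z 0.0274 F corner [-15.31   0.41] Fz 8.16 yaw err -1.5696
clock: 16.35
position: [0.6325, -0.2141, 0.0272]
tool_rot: [-0.034, 1.562, -2.987]
force: [-17.0, -0.6, 12.4]
grip_width: 0.0427
t 16.35 p [ 0.6325 -0.2141  0.0272] x [-0.008 -0.001 -1.   ] yang -1.3821 F [-17.04  -0.61  12.42] w 0.0427
tcp in corner [0.0104 0.0303] z 0.0272 F corner [-16.86   2.58] Fz 12.42 yaw err -1.57
```

View pics/w13c.png

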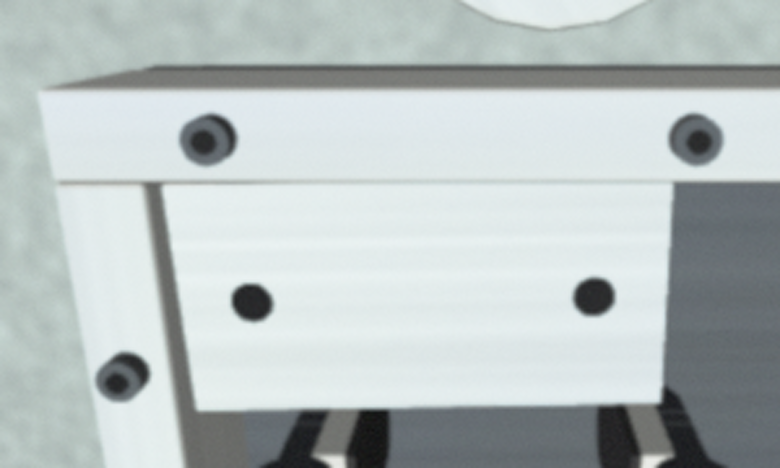

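```bash
python3 -m creep '[{"wx":0,"wy":0,"wz":0,"tx":0,"ty":0,"tz":0.008,"claw":0.5},{"wx":0,"wy":0,"wz":0,"tx":0,"ty":0,"tz":0.016,"claw":0.5},{"wx":0,"wy":0,"wz":0,"tx":-0.03,"ty":0,"tz":0.016,"claw":0.5},{"wx":0,"wy":-0.5,"wz":0,"tx":-0.06,"ty":-0.005,"tz":0.016,"claw":0.5},{"wx":0,"wy":-0.5,"wz":0,"tx":-0.075,"ty":-0.01,"tz":-0.01,"claw":0.5},{"wx":0,"wy":-0.5,"wz":0,"tx":-0.075,"ty":-0.01,"tz":-0.01,"claw":0.5},{"wx":0,"wy":-0.5,"wz":0,"tx":-0.075,"ty":-0.01,"tz":-0.01,"claw":0.5}]'
python3 - <<'E'
from h import *
wc()
pickle.dump(bot.get_calibration("wrist"),open("w14.pkl","wb"))
f=bot.grab_frame("wrist"); cv2.imwrite("pics/w14.png",f)
cv2.imwrite("pics/w14c.png",cv2.resize(f[90:290,150:420],None,fx=2.9,fy=2.9,interpolation=cv2.INTER_CUBIC))
E
```

```text
clock: 17.1
position: [0.641, -0.2022, 0.102]
tool_rot: [-0.005, 1.554, -2.958]
force: [-1.3, 0.5, 0.1]
grip_width: 0.0426
t 17.1 p [ 0.641  -0.2022  0.102 ] x [-0.017 -0.003 -1.   ] yang -1.3818 F [-1.29  0.48  0.07] w 0.0426
tcp in corner [0.0209 0.0404] z 0.102 F corner [-1.18  0.71] Fz 0.07 yaw err -1.5697
```

View pics/w14c.png

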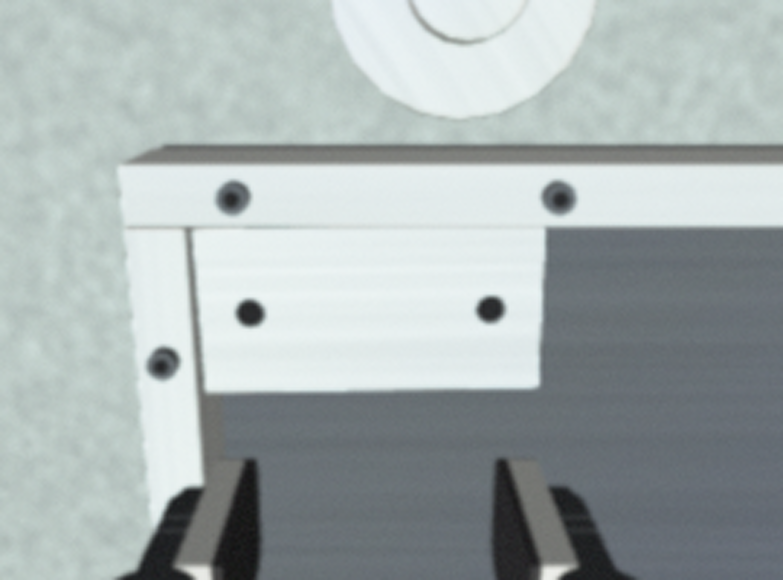

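Run:
```python
from h import *
c=pickle.load(open("w14.pkl","rb"))
g=lambda u,v,z: onz(c,*crop2full(u,v,(150,90),2.9),z)[:2]
a=g(189,229,.04);b=g(780,228,.04);d=g(203,470,.04)
y=(a-b)/np.linalg.norm(a-b);x=np.array([y[1],-y[0]])
print("yaw fence",np.arctan2(x[1],x[0]),"perp check",(d-a)@y)
for n,p in dict(bl=(207,392),br=(538,387),tl=(195,230),tr=(545,228)).items():
    q=g(*p,.035)-a; print(n,"x",.061+q@x,"y",.081+q@y)
for p in [(250,313),(490,310)]:
    q=g(*p,.035)-a; print("hole x",.061+q@x,"y",.081+q@y)
```

```text
yaw fence 0.19121373028054103 perp check 0.0008104889403884579
bl x 0.020267449248535206 y 0.08059834043510189
br x 0.02141820136839863 y 0.0011881188434973017
tl x 0.059730310327444504 y 0.08076495899084137
tr x 0.06005208864022937 y 0.0018767364241774331
hole x 0.040113145022765286 y 0.06931350995659524
hole x 0.04074506029219878 y 0.013481659906141058
```

```bash
python3 - <<'E'
from h import *
plan([*cw(-.075,-.03),.10],0.190-np.pi/2)
E
python3 -m creep '[{"wx":0,"wy":0,"wz":0,"tx":0,"ty":0.035,"tz":0.03,"claw":0.5},{"wx":0,"wy":0.5,"wz":0,"tx":0,"ty":0.07,"tz":0.065,"claw":0.5},{"wx":0,"wy":1,"wz":0,"tx":0,"ty":0.07,"tz":0.095,"claw":0.5},{"wx":0,"wy":1,"wz":0,"tx":0,"ty":0.07,"tz":0.095,"claw":0.5},{"wx":0,"wy":1,"wz":0,"tx":0,"ty":0.07,"tz":0.095,"claw":0.5}]'
python3 - <<'E'
from h import *
wc()
pickle.dump(bot.get_calibration("wrist"),open("w15.pkl","wb"))
f=bot.grab_frame("wrist"); cv2.imwrite("pics/w15.png",f)
E
```

```text
shift [0.0032 0.0701 0.0952] dist 0.118
turn deg [-0.09  1.05  0.02]
clock: 17.65
position: [0.5589, -0.2897, 0.1028]
tool_rot: [-0.434, 1.569, 2.894]
force: [1.1, 0.7, -0.2]
grip_width: 0.0428
t 17.65 p [ 0.5589 -0.2897  0.1028] x [-0.002  0.    -1.   ] yang -1.3838 F [ 1.12  0.66 -0.22] w 0.0428
tcp in corner [-0.076  -0.0303] z 0.1028 F corner [1.23 0.44] Fz -0.22 yaw err -1.5717
```

View pics/w15.png

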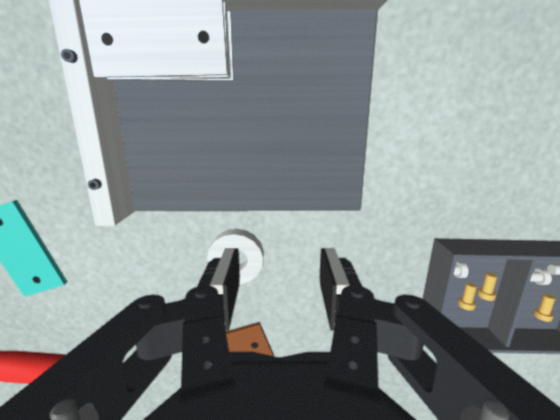

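Run:
```python
from h import *
f=cv2.imread("pics/w15.png")
cv2.imwrite("pics/w15c.png",cv2.resize(f[0:110,60:260],None,fx=4,fy=4,interpolation=cv2.INTER_CUBIC))
```

```text
(no output)
```

View pics/w15c.png

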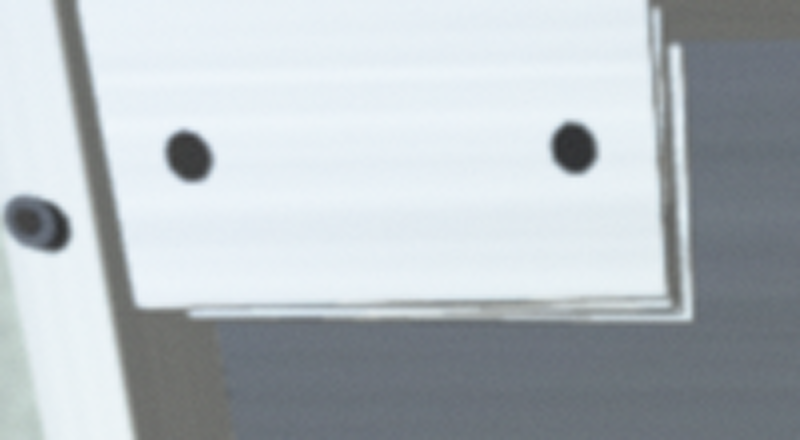

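Run:
```python
from h import *
c=pickle.load(open("w15.pkl","rb"))
g=lambda u,v,z: onz(c,*crop2full(u,v,(60,0),4),z)[:2]
o,w=pickle.load(open("corner.pkl","rb")); w=.1905
Rm=np.array([[np.cos(w),-np.sin(w)],[np.sin(w),np.cos(w)]])
L=lambda q: np.round((Rm.T@(q-o))*1000,1)
print("side fence top inner",L(g(75,0,.04)),L(g(136,440,.04)),"base",L(g(232,430,.01)))
print("top bl",L(g(136,307,.035)),"br",L(g(670,297,.035)),"tr edge",L(g(648,5,.035)))
for z in (.015,.020,.025): print(z,"right corner",L(g(692,320,z)),"left vis",L(g(187,317,z)),"edge upper",L(g(676,45,z)))
for z in (.02,.025,.03): print(z,"mid right",L(g(683,308,z)), L(g(672,300,z)),"upper",L(g(656,10,z)))
```

```text
side fence top inner [57.9 78.1] [ 0.7 80.9] base [ 2.4 81.7]
top bl [19.8 80.2] br [20.9 -0.1] tr edge [58.6  0.8]
0.015 right corner [19.5 -0.4] left vis [20.2 83.5] edge upper [59.2  0.1]
0.02 right corner [19.  -1.1] left vis [19.7 80.8] edge upper [57.8 -0.6]
0.025 right corner [18.6 -1.8] left vis [19.3 78.1] edge upper [56.4 -1.4]
0.02 mid right [20.8  0.3] [22.  2.] upper [62.4  2.2]
0.025 mid right [20.4 -0.5] [21.5  1.2] upper [60.9  1.3]
0.03 mid right [19.9 -1.2] [21.   0.4] upper [59.5  0.5]
```

Run:
```python
from h import *
plan([0.52,0.21,0.24],-0.03)
```

```text
shift [-0.1368 -0.4978 -0.0541] dist 0.519
turn deg [-7.75e+01  2.00e-02  8.00e-02]
```

```bash
python3 -m creep '[{"wx":0,"wy":0,"wz":0,"tx":-0.05,"ty":0,"tz":0,"claw":0.2},{"wx":-8,"wy":0,"wz":0,"tx":-0.09,"ty":-0.03,"tz":0,"claw":0.2},{"wx":-16,"wy":0,"wz":0,"tx":-0.12,"ty":-0.07,"tz":-0.01,"claw":0.2},{"wx":-24,"wy":0,"wz":0,"tx":-0.137,"ty":-0.115,"tz":-0.01,"claw":0.2},{"wx":-32,"wy":0,"wz":0,"tx":-0.137,"ty":-0.165,"tz":-0.02,"claw":0.2},{"wx":-40,"wy":0,"wz":0,"tx":-0.137,"ty":-0.215,"tz":-0.025,"claw":0.2},{"wx":-48,"wy":0,"wz":0,"tx":-0.137,"ty":-0.26,"tz":-0.03,"claw":0.2},{"wx":-56,"wy":0,"wz":0,"tx":-0.137,"ty":-0.31,"tz":-0.035,"claw":0.2}]'
python3 - <<'E'
from h import *
st();plan([0.52,0.21,0.24],-0.03)
E
```

```text
clock: 18.5
position: [0.5362, 0.0242, 0.2401]
tool_rot: [-1.909, 1.57, 2.404]
force: [1.5, -0.4, -0.6]
grip_width: 0.0681
t 18.5 p [0.5362 0.0242 0.2401] x [-0.001  0.001 -1.   ] yang -0.3985 F [ 1.47 -0.35 -0.61] w 0.0681
shift [ 0.0002 -0.0871 -0.165 ] dist 0.187
turn deg [-21.12  -0.03   0.05]
```

```bash
python3 -m creep '[{"wx":-8,"wy":0,"wz":0,"tx":0,"ty":-0.022,"tz":-0.041,"claw":0.2},{"wx":-16,"wy":0,"wz":0,"tx":0,"ty":-0.044,"tz":-0.082,"claw":0.2},{"wx":-21,"wy":0,"wz":0,"tx":0,"ty":-0.066,"tz":-0.123,"claw":0.2},{"wx":-21,"wy":0,"wz":0,"tx":0,"ty":-0.087,"tz":-0.165,"claw":0.2},{"wx":-21,"wy":0,"wz":0,"tx":0,"ty":-0.087,"tz":-0.165,"claw":0.2},{"wx":-21,"wy":0,"wz":0,"tx":0,"ty":-0.087,"tz":-0.165,"claw":0.2}]'
python3 - <<'E'
from h import *
st()
pickle.dump(bot.get_calibration("wrist"),open("w16.pkl","wb"))
f=bot.grab_frame("wrist"); cv2.imwrite("pics/w16.png",f)
E
```

```text
clock: 19.1
position: [0.5195, 0.212, 0.2399]
tool_rot: [-2.257, 1.569, 2.427]
force: [0.5, -1.1, 0.5]
grip_width: 0.0683
t 19.1 p [0.5195 0.212  0.2399] x [-0.001  0.001 -1.   ] yang -0.0287 F [ 0.46 -1.14  0.47] w 0.0683
```

View pics/w16.png

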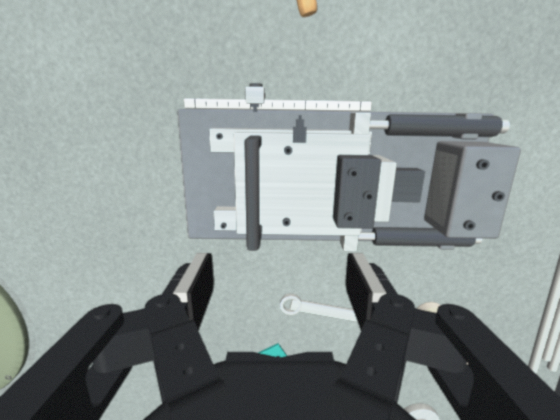

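Run:
```python
from h import *
f=cv2.imread("pics/w16.png")
cv2.imwrite("pics/w16c.png",cv2.resize(f[75:265,175:385],None,fx=3.1,fy=3.1,interpolation=cv2.INTER_CUBIC))
cv2.imwrite("pics/w16d.png",cv2.resize(f[75:150,220:320],None,fx=7,fy=7,interpolation=cv2.INTER_CUBIC))
```

```text
(no output)
```

View pics/w16c.png

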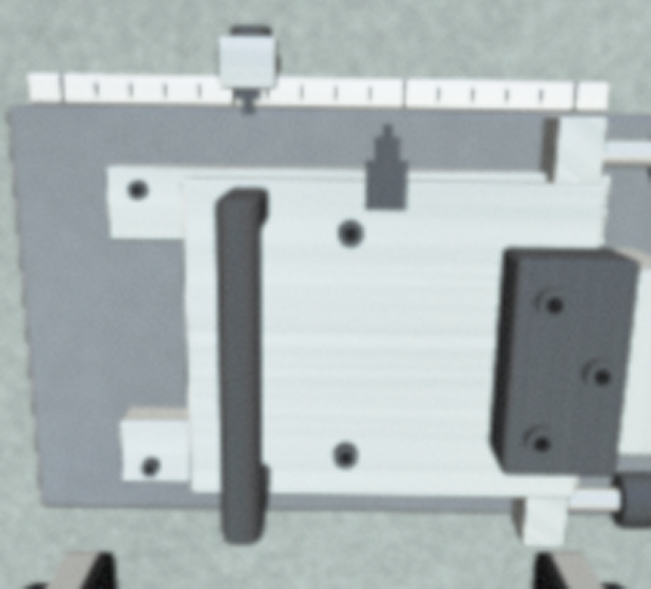

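View pics/w16d.png

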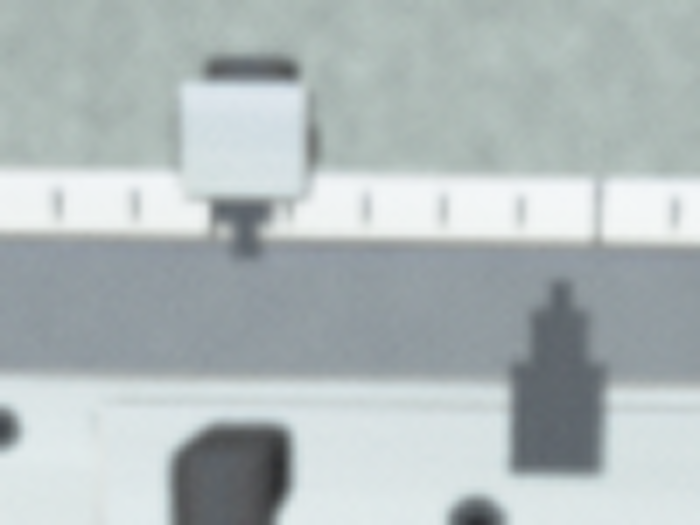

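Run:
```python
from h import *
c=pickle.load(open("w16.pkl","rb"))
G=lambda u,v,z: onz(c,*crop2full(u,v,(220,75),7),z)
g=lambda u,v,z: onz(c,*crop2full(u,v,(175,75),3.1),z)
P=G(561,284,.092);C=G(246,255,.092);print("ptr",P,"clip",C)
# bar: centerline, silhouette approx at z .126
t=g(240,200,.126);b=g(242,530,.126);print("bar",t,b,"len",np.linalg.norm(t-b))
# rail direction from ends
r1=g(30,100,.09);r2=g(607,107,.09);print("rail",r1,r2,"yaw",np.arctan2((r2-r1)[1],(r2-r1)[0]),"len",np.linalg.norm(r2-r1))
# slide edges front top z .09
s1=g(185,180,.09);s2=g(193,490,.09);print("slide end",s1,s2,"ang",np.arctan2((s1-s2)[1],(s1-s2)[0])-np.pi/2)
y=-np.arctan2(0,1)
for w in (-.012,-.02,-.03):
    x=np.array([np.cos(w),np.sin(w)]);print(w,"dx",(P-C)[:2]@x,"dy",(P-C)[:2]@[-x[1],x[0]])
```

```text
ptr [0.53851276 0.28365639 0.092     ] clip [0.49897379 0.28825891 0.092     ]
bar [0.49848844 0.26706036 0.126     ] [0.4938912  0.17460729 0.126     ] len 0.09256729534470881
rail [0.43688544 0.29343754 0.09      ] [0.60119896 0.28691723 0.09      ] yaw -0.039661300987513165 len 0.16444284080741184
slide end [0.47937515 0.27003752 0.09      ] [0.47472272 0.17216379 0.09      ] ang -0.04749917214806909
-0.012 dx 0.03959135107769278 dy -0.004127740469838521
-0.02 dx 0.039623105732741186 dy -0.0038108809526775575
-0.03 dx 0.03965923276834725 dy -0.00341446595670831
```

Run:
```python
from h import *
plan([0.4962,0.2208,0.122],-0.045)
```

```text
shift [ 0.1179 -0.0239 -0.0095] dist 0.121
turn deg [ 0.81 -0.03  0.08]
```

```bash
python3 -m creep '[{"wx":0.8,"wy":0,"wz":0,"tx":0.02,"ty":-0.024,"tz":-0.0095,"claw":0.5},{"wx":0.8,"wy":0,"wz":0,"tx":0.04,"ty":-0.024,"tz":-0.0095,"claw":0.5},{"wx":0.8,"wy":0,"wz":0,"tx":0.06,"ty":-0.024,"tz":-0.0095,"claw":0.5},{"wx":0.8,"wy":0,"wz":0,"tx":0.06,"ty":-0.024,"tz":-0.0095,"claw":0.5}]' 60
python3 - <<'E'
from h import *
st();plan([0.4962,0.2208,0.122],-0.045)
pickle.dump(bot.get_calibration("wrist"),open("w17.pkl","wb"))
f=bot.grab_frame("wrist"); cv2.imwrite("pics/w17.png",f)
E
```

```text
clock: 19.55
position: [0.4956, 0.2192, 0.178]
tool_rot: [-1.278, 1.566, -2.895]
force: [-0.7, 0.2, 0.0]
grip_width: 0.0423
t 19.55 p [0.4956 0.2192 0.178 ] x [-0.004 -0.001 -1.   ] yang -0.046 F [-0.72  0.24  0.03] w 0.0423
shift [ 0.056   0.0008 -0.0017] dist 0.056
turn deg [-0.06  0.07  0.24]
```

View pics/w17.png

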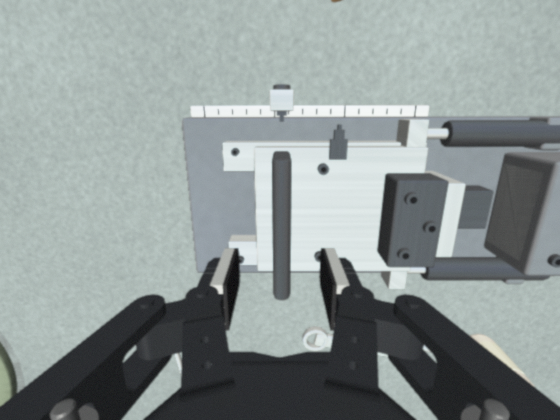

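```bash
python3 -m creep '[{"wx":0,"wy":0,"wz":0.2,"tx":0.02,"ty":0.001,"tz":-0.002,"claw":0.5},{"wx":0,"wy":0,"wz":0.2,"tx":0.04,"ty":0.001,"tz":-0.002,"claw":0.5},{"wx":0,"wy":0,"wz":0.2,"tx":0.052,"ty":0.001,"tz":-0.002,"claw":0.5},{"wx":0,"wy":0,"wz":0.2,"tx":0.056,"ty":0.001,"tz":-0.002,"claw":0.5},{"wx":0,"wy":0,"wz":0.2,"tx":0.056,"ty":0.001,"tz":-0.002,"claw":0.5}]' 60
python3 - <<'E'
from h import *
st();plan([0.4962,0.2208,0.122],-0.045)
E
```

```text
clock: 20.1
position: [0.4972, 0.2216, 0.1237]
tool_rot: [1.051, 1.57, -0.566]
force: [0.8, -0.2, -0.2]
grip_width: 0.0427
t 20.1 p [0.4972 0.2216 0.1237] x [ 0.001 -0.    -1.   ] yang -0.0462 F [ 0.82 -0.21 -0.21] w 0.0427
shift [ 0.0017 -0.001   0.0009] dist 0.002
turn deg [-0.07  0.02 -0.04]
```

Free of contact at the right height; close on the bar.

```bash
python3 -m creep '[{"wx":0,"wy":0,"wz":0,"tx":0.001,"ty":-0.001,"tz":0,"claw":0.7},{"wx":0,"wy":0,"wz":0,"tx":0.001,"ty":-0.001,"tz":0,"claw":1},{"wx":0,"wy":0,"wz":0,"tx":0.001,"ty":-0.001,"tz":0,"claw":1},{"wx":0,"wy":0,"wz":0,"tx":0.001,"ty":-0.001,"tz":0,"claw":1},{"wx":0,"wy":0,"wz":0,"tx":0.001,"ty":-0.001,"tz":0,"claw":1},{"wx":0,"wy":0,"wz":0,"tx":0.001,"ty":-0.001,"tz":0,"claw":1}]' 60
python3 - <<'E'
from h import *
st()
pickle.dump(bot.get_calibration("wrist"),open("w18.pkl","wb"))
f=bot.grab_frame("wrist"); cv2.imwrite("pics/w18.png",f)
E
```

```text
clock: 20.7
position: [0.4968, 0.2218, 0.1235]
tool_rot: [1.583, 1.569, -0.035]
force: [0.0, -0.8, 7.0]
grip_width: 0.01
t 20.7 p [0.4968 0.2218 0.1235] x [ 0.002 -0.    -1.   ] yang -0.0464 F [ 0.02 -0.81  7.04] w 0.01
```

View pics/w18.png

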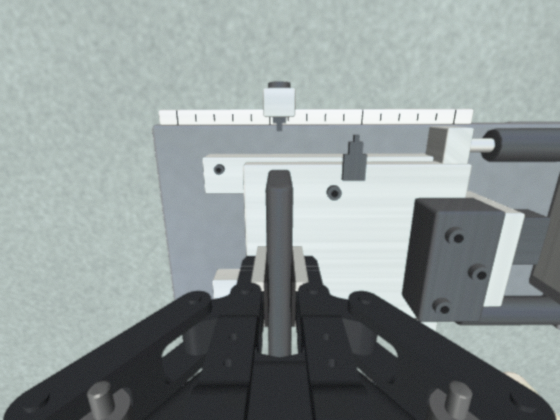

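```bash
python3 -m creep '[{"wx":0,"wy":0,"wz":0,"tx":0,"ty":-0.003,"tz":0,"claw":1},{"wx":0,"wy":0,"wz":0,"tx":0,"ty":-0.008,"tz":0,"claw":1},{"wx":0,"wy":0,"wz":0,"tx":0,"ty":-0.013,"tz":0,"claw":1},{"wx":0,"wy":0,"wz":0,"tx":0,"ty":-0.018,"tz":0,"claw":1},{"wx":0,"wy":0,"wz":0,"tx":0,"ty":-0.023,"tz":0,"claw":1},{"wx":0,"wy":0,"wz":0,"tx":0,"ty":-0.028,"tz":0,"claw":1},{"wx":0,"wy":0,"wz":0,"tx":0,"ty":-0.033,"tz":0,"claw":1},{"wx":0,"wy":0,"wz":0,"tx":0,"ty":-0.037,"tz":0,"claw":1}]' 60
python3 - <<'E'
from h import *
st()
E
python3 -m creep '[{"wx":0,"wy":0,"wz":0,"tx":0,"ty":-0.001,"tz":0,"claw":1},{"wx":0,"wy":0,"wz":0,"tx":0,"ty":-0.001,"tz":0,"claw":1},{"wx":0,"wy":0,"wz":0,"tx":0,"ty":-0.001,"tz":0,"claw":1}]' 60
python3 - <<'E'
from h import *
st()
pickle.dump(bot.get_calibration("wrist"),open("w19.pkl","wb"))
f=bot.grab_frame("wrist"); cv2.imwrite("pics/w19.png",f)
cv2.imwrite("pics/w19c.png",cv2.resize(f[70:220,180:420],None,fx=3.2,fy=3.2,interpolation=cv2.INTER_CUBIC))
E
```

```text
clock: 21.55
position: [0.461, 0.2233, 0.1236]
tool_rot: [1.757, 1.567, 0.139]
force: [13.9, -0.1, -14.5]
grip_width: 0.0101
t 21.55 p [0.461  0.2233 0.1236] x [ 0.004  0.001 -1.   ] yang -0.0471 F [ 13.92  -0.14 -14.51] w 0.0101
clock: 21.85
position: [0.4611, 0.2233, 0.1237]
tool_rot: [1.853, 1.565, 0.234]
force: [10.5, 2.2, -17.3]
grip_width: 0.0097
t 21.85 p [0.4611 0.2233 0.1237] x [ 0.006  0.001 -1.   ] yang -0.0475 F [ 10.46   2.19 -17.31] w 0.0097
```

View pics/w19c.png

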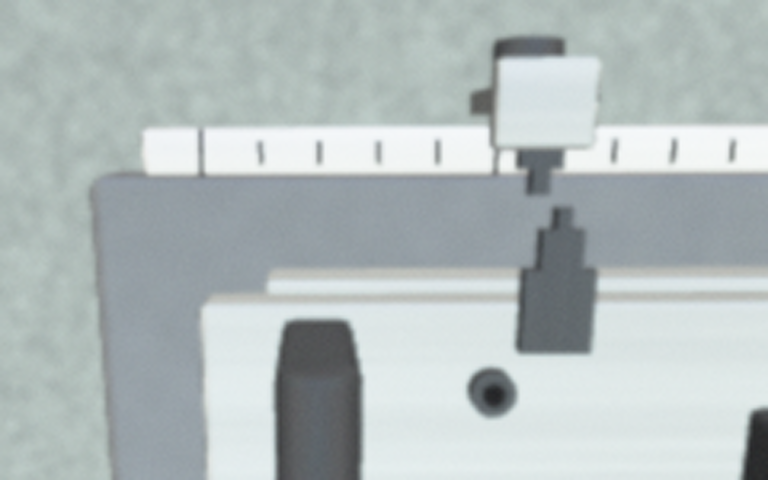

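```bash
cat > al.py <<'E'
from h import *
def meas(cf,off,k,ptr,clip):
    c=pickle.load(open(cf,"rb")); G=lambda p: onz(c,*crop2full(*p,off,k),.092)
    P,C=G(ptr),G(clip); w=-.045; x=np.array([np.cos(w),np.sin(w)])
    print("ptr",P,"clip",C,"dx mm",1000*(P-C)[:2]@x,"dy",1000*(P-C)[:2]@[-x[1],x[0]])
E
python3 - <<'E'
from al import *
meas("w19.pkl",(180,70),3.2,(564,208),(539,192))
E
```

```text
ptr [0.50309318 0.2856934  0.092     ] clip [0.49898396 0.28840875 0.092     ] dx mm 4.227212107096627 dy -2.527747558228003
```

```bash
python3 -m creep '[{"wx":0,"wy":0,"wz":0,"tx":0,"ty":-0.002,"tz":0,"claw":1},{"wx":0,"wy":0,"wz":0,"tx":0,"ty":-0.004,"tz":0,"claw":1},{"wx":0,"wy":0,"wz":0,"tx":0,"ty":-0.0054,"tz":0,"claw":1},{"wx":0,"wy":0,"wz":0,"tx":0,"ty":-0.0054,"tz":0,"claw":1},{"wx":0,"wy":0,"wz":0,"tx":0,"ty":-0.0054,"tz":0,"claw":1},{"wx":0,"wy":0,"wz":0,"tx":0,"ty":-0.0054,"tz":0,"claw":1}]' 60
python3 - <<'E'
from h import *
st()
pickle.dump(bot.get_calibration("wrist"),open("w20.pkl","wb"))
f=bot.grab_frame("wrist"); cv2.imwrite("pics/w20.png",f)
cv2.imwrite("pics/w20c.png",cv2.resize(f[70:160,290:410],None,fx=6,fy=6,interpolation=cv2.INTER_CUBIC))
E
```

```text
clock: 22.5
position: [0.4569, 0.2235, 0.1237]
tool_rot: [1.894, 1.563, 0.275]
force: [12.8, 1.7, -17.1]
grip_width: 0.0097
t 22.5 p [0.4569 0.2235 0.1237] x [ 0.008  0.002 -1.   ] yang -0.0481 F [ 12.85   1.65 -17.08] w 0.0097
```

View pics/w20c.png

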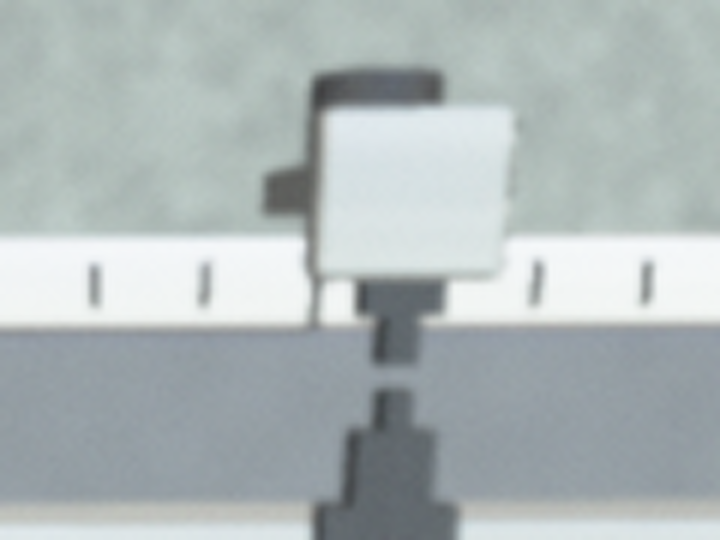

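Run:
```python
from al import *
meas("w20.pkl",(290,70),6,(394,392),(396,362))
t=bot.grab_frame("top");s=bot.grab_frame("scene")
st()
cv2.imwrite("pics/t2.png",t); cv2.imwrite("pics/s2.png",s)
a=cv2.resize(t[135:235,300:420],None,fx=5,fy=5,interpolation=cv2.INTER_CUBIC);cv2.imwrite("pics/t2c.png",a)
```

```text
ptr [0.49871376 0.28575197 0.092     ] clip [0.49881093 0.28827123 0.092     ] dx mm 0.016259866421327304 dy -2.521079578448608
t 22.65 p [0.4569 0.2235 0.1237] x [ 0.008  0.002 -1.   ] yang -0.0481 F [ 11.97   1.16 -16.97] w 0.0102
```

View pics/t2c.png

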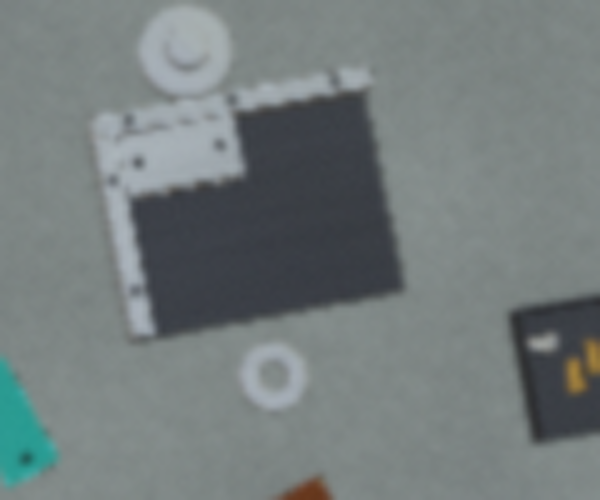

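View pics/t2.png

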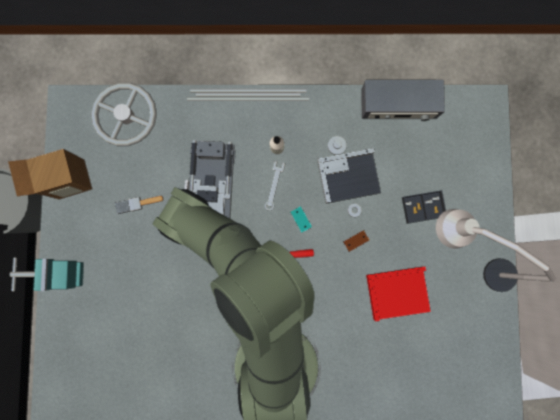

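Run:
```python
from al import *
for i in range(4): bot.grab_frame("top")
st(); pickle.dump(bot.get_calibration("wrist"),open("w21.pkl","wb"))
f=bot.grab_frame("wrist"); cv2.imwrite("pics/w21c.png",cv2.resize(f[70:160,290:410],None,fx=6,fy=6,interpolation=cv2.INTER_CUBIC))
g=cv2.imread("pics/w20.png"); print("change in index region",cv2.absdiff(f,g)[70:160,290:410].max())
```

```text
t 22.85 p [0.4569 0.2236 0.1237] x [ 0.008  0.002 -1.   ] yang -0.0481 F [ 11.8    2.46 -17.51] w 0.0103
change in index region 10
```

View pics/w21c.png

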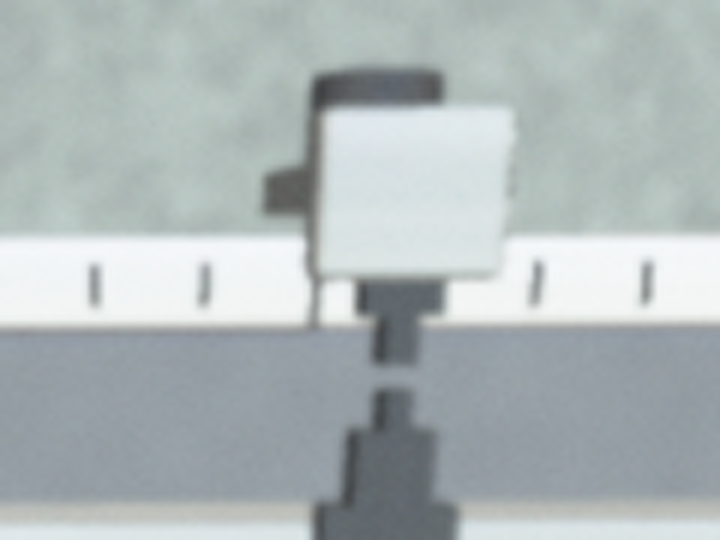

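The picture shows the pointer tip (column 394) under the finger tip (column 396), and nothing has moved since the last one. I'm handing the job in.

Run:
```python
from workcell import bot
print(bot.job_done())
```

```text
the job is handed in; nothing more can be done
None
```

I knocked the stack square in the corner, then pulled the slide out to the index clip. I handed in at about 23 s of the 72 s, with the gripper still holding the handle; no verdict was reported.

- **Pack:** I pushed it against the far fence, then the side fence, then the far fence again, since the side push had opened a gap of about 1.5 mm. My last close look put the top plate within 1 mm of home and turned about 0.014 rad. I saw the lower plates only as edges, in one oblique picture: they agree with home to about 1–2 mm, so they are less certain than the top plate. The later overhead picture still shows the pack in the corner.
- **Slide:** I gripped the bar with 60 N and pulled it out about 40 mm. The pointer measured 0.0 mm from the finger along the slide, with calibration good to about 2 mm. The spring load on the wrist was about 12 N, and nothing moved between the last two pictures.
- **Bystanders:** in the overhead picture the wrench, bearing, bottle, disc and tray, and the look-alikes, stand where they began. The arm partly hid the screwdriver in that picture, but it worked nowhere near it.
- **Readings that disagree:** the gripper read a 10 mm opening on the 12 mm bar. There was also an unexplained vertical force of about 17 N at the wrist. Both were steady to the end.

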